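Eject a set agar dish from the chill block and seal it in the plate box

ROBOT

A 6-joint arm with a two-finger parallel gripper is mounted at the origin on a cart in front of the work surface, level with it; the furniture and walls round the work are solid. World frame = base frame: x ahead of the robot, y to its left, z up, the work surface at z = 0. Lengths are in m, angles in rad, forces in N, time in s.
With the tool pointing down it reaches from about 0.375 to 0.975 m from the base axis. Payload 3.8 kg.
Tool frame: the origin (TCP) lies at the very end of the fingers, on their centre line; the grasp point (between the pads) lies 19 mm behind it (bot.grip_point_offset is the distance from the TCP to the grasp point, in m); z points along the fingers, x is the direction in which the jaws open and shut, and the axes are right-handed (so a half turn about z gives the same grasp; the last joint's range is limited). The gripper opens to 85 mm and grips with 20 to 120 N. Pads are 22 mm wide; open, the fingers measure 114 mm over their backs; the gripper's body (76 mm by 85 mm) begins 54 mm behind the grasp point. The pads swing forward as they close: fully open they stand 13 mm farther back than shut.
Start: joints at [1.128, 0.264, 1.604, -0, 1.274, -0.037], TCP at [0.266, 0.62, 0.231] pointing down, gripper open.
Joint ranges: [-2.63, 2.63], [-0.94, 2.18], [0.31, 2.57], [-1.31, 4.45], [0, 2.66], [-2.55, 2.55]. Speed limits (rad/s): [2.57, 2.57, 3.14, 3.14, 3.14, 3.14].

INTERFACE

Orientations are given as a rotation vector (axis times angle).
In Python, from workcell import bot, read_camera gives the robot as it stands.
- The arm moves only by the tool arm_command, never from a script. Its argument "rows" is a list of rows, each an object with "delta_rot": the turn, a rotation vector about the tool's x, y, z in rad, a list of three; "xyz": the shift along the tool's x, y, z in m, a list of three; "gripper": the finger opening in m, from 0 to 0.0854. A call has 1 to 12 rows; each row shifts and turns the commanded pose from where the row before left it, along the tool's axes as they then stand; what a row does not reach is not made up. A row lasts 1/10 s, in which the tool goes at most 50 mm and 8.59 degrees, less where a joint would pass 70% of its speed; a pose out of reach is approached as far as the arm can. A call is refused whole if a number of a shift passes 0.05 or a number of a turn 0.15, either way. A call with a gripper value outside its range is refused whole. The fingers move at their own pace and stop on an object; "force" is the grip in N (left out, the last holds). Time passes only in rows, so rows that do not move let the fingers close. It gives the time, the measured TCP pose, the force and the opening at its end, in the units of the state.
- bot.read_state(): the state, without advancing time (a new reading comes with each control period).
- read_camera(name): name is "side" or "top" or "wrist"; returns a dict with "pixels" (480x640x3 uint8, red, green, blue), "range_z" (480x640 float32, m along the optical axis (not along the pixel's ray), 0 where there is no reading), "intrinsics" (3x3 intrinsics, pixels), "dist_coeffs" ([k1, k2, p1, p2, k3] as OpenCV has them; the pictures are not rectified), "camera_from_world" (4x4, takes a point from world to camera coordinates). Camera axes: x right, y up, looking along -z (the intrinsics and any distortion apply to the point x, -y, -z); pixel columns grow to the right and rows downward; lengths in m; the calibration is good to about 2 mm. A picture is of the moment at which its call begins.
- bot.finish_job(): hands the job in, once; it reports no verdict.
The state is a dict: "time": time; "q": joint angles; "joint_vel": joint speeds; "joint_torque": joint torques, N m; "tool_pos": TCP position; "tcp_rot": TCP orientation; "wrist_force": force on the tool from outside, world axes, zero at the start; "torque": the same for the moment, N m; "width": opening from 0.0 (shut) to 1.0 (fully open).
Only numpy, scipy, OpenCV 4.12 (cv2) and the standard library are available. Lean on these libraries where they do the work, as an engineer would, in place of code of your own. Each camera call takes 0.05 s, during which the arm holds its last target.

TASK

The agar in the petri dish sunk in the aluminium chill block has set: press the block's lever fully down so that the ejector pushes the dish up, then take the raised dish, set it down gently and level on the floor of the open steel plate box, and let go. Shut the lid down onto its gasket and turn the T-handle clockwise to its stop so that the lid is drawn tight. Keep the dish level throughout and leave everything else on the bench alone.

Things in the scene. Friction and masses are not known exactly. Their poses are not given: they have to be found in the camera images.
- chill_block: Aluminium chill block for one petri dish, fixed to the bench, 120 (its x) x 112 (its y) x 62 mm high; origin at the centre of its underside on the bench. In its flat top is a round nest 65 mm wide and 14 mm deep, centred over the origin, which the dish fills flush, so that it cannot be gripped there. Under the nest is an ejector hole with a brass plunger; an ejector lever comes out of the block toward its own -x.
- nest_floor (a point): Centre of the nest's floor, 48 mm above the bench, 14 mm below the block's top face.
- lever (a joint): Ejector lever, rad: 0 = at rest (pad up, plunger sunk); grows as the pad is pressed down, to its stop at 0.25, where the plunger has lifted the dish 12 mm. Takes 2 to 3 N at the pad; a stiff pivot keeps it where it is left, also under the dish.
- lever_pad (a point): Centre of the upper face of the lever's black thumb pad, 36 (block x) x 44 mm, 140 mm from the block's centre along the block's -x. 56 mm above the bench at rest; goes down about 23 mm to the stop.
- dish_center (a point): Centre, half-way up, of the closed agar dish in the nest: clear plastic petri dish, 62 mm in diameter (sides that fingers meet about 60), 14 mm high, 30 to 55 g, its z axis up; its yaw means nothing. Lifted by the ejector it stands about 12 mm proud of the block, still steadied in the nest; pinch it across its diameter from above with the fingertips just clear of the block's top.
- plate_box: Stainless gasketed plate box fixed to the bench, 160 (its x) x 164 (its y) mm, rim 60 mm above the bench; origin at the centre of its underside on the bench. Inside 148 x 152 mm. The lid hinges on its +x side; the -x side is the front, where the latch closes. A keeper bracket juts 24 mm inward from the middle of the front wall, 42 to 60 mm above the bench.
- box_floor (a point): Centre of the box's inner floor, 10 mm above the bench; axes as the box's.
- box_lid (a joint): Lid angle, rad: 0 = drawn tight, 1.57 = upright, starts open at 1.6 to 1.85. The hinge is stiff: the lid stays where it is left (1 to 3 N at its edge move it). Pushed down till it rests on the gasket it reads about 0.02 (front edge about 3 mm proud); only there, below about 0.03, can the latch catch, and turning the latch draws it down to about 0.005.
- lid_hinge (a point): Middle of the lid's hinge line (which runs along the box's y), 85 mm from the box's centre on its +x side, 64 mm above the bench.
- lid_edge (a point): Middle of the lid's free edge on its outer face, 171 mm from the hinge line. The lid is 174 mm wide and 8 mm thick, its outer face 4.5 mm outside the hinge plane, a steel frame with a clear pane. Either side of the latch bridge (beyond 30 mm from the middle) the steel edge strip, 40 mm deep, is free to push on.
- latch (a joint): T-handle compression latch on the lid, rad: 0 = free (bar across the front edge, along the box's x when the lid is shut), starts at 0 to 0.12; grows clockwise seen from above the shut lid, to its stop at 1.4 (bar nearly along the front edge). A roller under the lid runs on the keeper's ramp from about 0.4 and reaches its flat at about 1.15, with the lid drawn tight. Takes up to about 0.3 Nm; stays where it is left.
- latch_grip (a point): Middle of the T-handle's black bar, on its turning axis, 121 mm from the hinge line in the middle of the lid; 95 mm above the bench with the lid shut. The bar is 66 mm long (along the point's x), 12 mm wide and 16 mm high, its underside 14 mm off the lid's face; the point's z is the turning axis, pointing out of the lid.
- jar_gold: Culture jar with a gold lid, 69 dia x 127 high, right of the chill block. Sizes in mm, origin at the centre of its underside. To be left alone.
- jar_red: Culture jar with a red lid, 69 dia x 127 high, behind the chill block. Sizes in mm, origin at the centre of its underside. To be left alone.
- bottle_agar: Clear reagent bottle with a white cap, 58 dia x 103 high, behind the work. Sizes in mm, origin at the centre of its underside. To be left alone.
- beaker_50: Small glass beaker, 47 dia x 57 high, behind the gap between block and box. Sizes in mm, origin at the centre of its underside. To be left alone.
- timer: White bench timer lying flat, 58 x 62 x 18, left of the box. Sizes in mm, origin at the centre of its underside. To be left alone.
- dish_spare: Closed petri dish 62 dia x 14 lying on the bench top itself, near the front edge between block and box: not the one to move. Sizes in mm, origin at the centre of its underside. To be left alone.
- wash_bottle: White squeeze bottle with a red spout, 172 high, at the back left. Sizes in mm, origin at the centre of its underside. To be left alone.
- forceps_1: Steel forceps, 115 long, 9 high, lying at the front right. Sizes in mm, origin at the centre of its underside. To be left alone.
- agar_dish: The same agar dish; origin at the centre of its underside.

How it is judged:
On the way, in this order (a step that is already met when the one before it is completed fails the run):
1. the ejector has pushed the dish up at least 9 mm out of its nest, with no finger on the dish (value of joint lever above 0.19 rad and z of dish_center in the frame of nest_floor above 0.016 m and horizontal distance between dish_center and nest_floor below 0.008 m and contact force between the fingers and agar_dish below 0.1 N), for 0.2 s.
2. the dish lies flat on the box's floor, let go, with the lid still open (z of dish_center in the frame of box_floor between 0.002 and 0.012 m and x of dish_center in the frame of box_floor between -0.05 and 0.05 m and y of dish_center in the frame of box_floor between -0.05 and 0.05 m and angle between dish_center's own z axis and vertical below 0.12 rad and contact force between the fingers and agar_dish below 0.1 N and value of joint box_lid above 0.5 rad and linear speed of agar_dish below 0.05 m/s), for 0.2 s.
3. the lid is shut down onto the gasket (value of joint box_lid below 0.032 rad), for 0.1 s.
At the end, for the whole second after the job is handed in: The dish lies still and flat (within 7 degrees) on the box's floor; the latch is turned to at least 1.15 of 1.4 rad and the lid is drawn tight on its gasket, below 0.010 rad (front edge within 1.7 mm) (z of dish_center in the frame of box_floor between 0.002 and 0.012 m and x of dish_center in the frame of box_floor between -0.05 and 0.05 m and y of dish_center in the frame of box_floor between -0.05 and 0.05 m and angle between dish_center's own z axis and vertical below 0.12 rad and value of joint latch above 1.15 rad and value of joint box_lid below 0.01 rad and linear speed of agar_dish below 0.02 m/s); the robot touches nothing.
It fails at once if the dish is tipped more than 25 degrees (angle between dish_center's own z axis and vertical above 0.44 rad).
It fails at once if the dish is dropped from more than about 30 mm or flung (linear speed of agar_dish above 0.75 m/s and contact force between the fingers and agar_dish below 0.05 N).
It fails at once if another thing on the bench is pushed more than 30 mm (distance of any of jar_gold, jar_red, bottle_agar, beaker_50, timer, dish_spare, wash_bottle, forceps_1 from where it was at the start of the episode above 0.03 m).
It also fails if it takes over 72 s, if anything falls off the work surface, if the arm or the gripper's body presses on something with over 40 N, if the wrist force passes 120 N, or if a joint passes its speed limit or range.

## Working session

There is one attempt and no reset: what is moved stays moved. The work goes in short steps, Python scripts to look and compute and a tool call to move; the robot and the scene stay as the last step left them, time stands still between calls to the robot, and variables do not carry over. Pictures are saved under pics/ and viewed, and the job is handed in when it is done.

Besides the shell and the picture viewer there is one more tool, called as name(argument=value, ...) on one line, values as JSON. arm_command: Moves the arm, as the interface text tells. Its arguments: {"type":"object","properties":{"rows":{"type":"array","items":{"type":"object","properties":{"delta_rot":{"type":"array","items":{"type":"number"}},"xyz":{"type":"array","items":{"type":"number"}},"gripper":{"type":"number"}}}},"force":{"type":"number"}},"required":["rows"]}

```bash
ls; mkdir -p pics; python3 - <<'E'
from workcell import bot, read_camera
import cv2, numpy as np
s=bot.read_state(); print(s)
for n in ["side","top","wrist"]:
    c=read_camera(n); cv2.imwrite(f"pics/{n}0.png",c["pixels"][:,:,::-1])
    np.savez(f"pics/{n}0.npz",**c)
    print(n,c["intrinsics"].tolist(),c["dist_coeffs"],np.linalg.inv(c["camera_from_world"]).round(3).tolist(), (c["range_z"]>0).mean())
E
```

```text
pics
{'time': 0.0, 'q': array([ 1.12810182e+00,  2.64755124e-01,  1.60539703e+00,  9.43489391e-06,
        1.27367637e+00, -3.68584696e-02]), 'joint_vel': array([-0.00135255,  0.00069378, -0.0007664 , -0.00136668, -0.00013268,
        0.00101251]), 'joint_torque': array([-7.75492317e-04, -5.15122998e+01, -3.67300808e+01,  1.82665640e-04,
        1.32045770e-02,  1.96647801e-05]), 'tool_pos': array([0.26613945, 0.61951897, 0.22994825]), 'tcp_rot': array([ 2.62258552,  1.72754159, -0.0030084 ]), 'wrist_force': array([-1.14818678, -0.13412272, -0.28009266]), 'torque': array([ 0.03744642, -0.00518819, -0.03493405]), 'width': 0.9984469817763174}
side [[503.59767813563667, 0.0, 313.84976739769655], [0.0, 503.59767813563667, 237.45032939987493], [0.0, 0.0, 1.0]] [-0.11691878  0.          0.          0.          0.        ] [[0.872, 0.31, -0.379, 0.088], [-0.489, 0.584, -0.648, -0.838], [0.02, 0.75, 0.661, 0.933], [0.0, 0.0, 0.0, 1.0]] 0.9919856770833333
top [[510.58865753272966, 0.0, 317.6675916778577], [0.0, 510.58865753272966, 234.96112032993653], [0.0, 0.0, 1.0]] [0.02242714 0.         0.         0.         0.        ] [[-0.021, 0.987, -0.162, 0.362], [-1.0, -0.021, 0.003, 0.005], [-0.0, 0.162, 0.987, 1.506], [0.0, 0.0, 0.0, 1.0]] 0.9960026041666666
wrist [[416.3036375965574, 0.0, 316.59397985782937], [0.0, 416.3036375965574, 233.81424105752828], [0.0, 0.0, 1.0]] [-0.05599702  0.          0.          0.          0.        ] [[0.395, -0.875, -0.281, 0.196], [0.919, 0.376, 0.121, 0.65], [-0.001, -0.306, 0.952, 0.372], [0.0, 0.0, 0.0, 1.0]] 0.9959244791666667
```

View pics/top0.png

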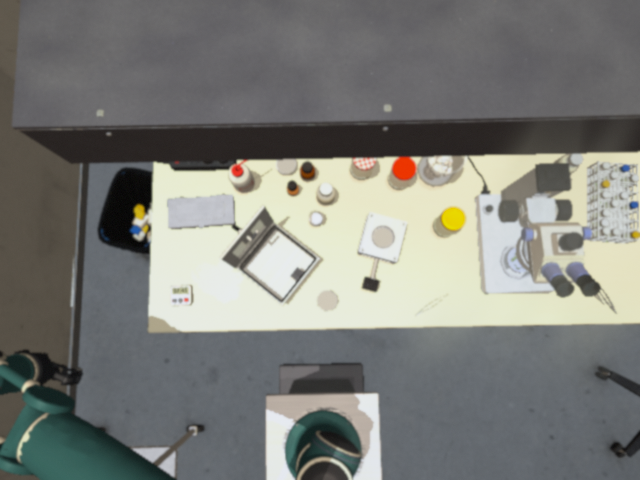

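View pics/side0.png

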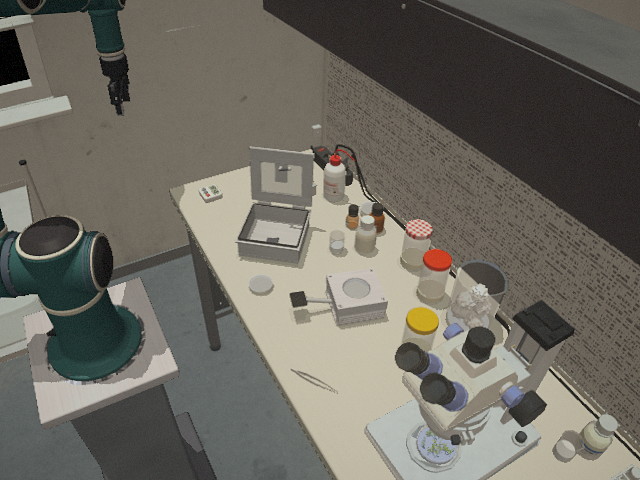

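```bash
cat > h.py <<'E'
import numpy as np, cv2
def load(n): return dict(np.load(f"pics/{n}.npz"))
def cloud(c):
    K=c["intrinsics"];d=c["dist_coeffs"]
    h,w=c["range_z"].shape
    u,v=np.meshgrid(np.arange(w),np.arange(h))
    p=cv2.undistortPoints(np.stack([u,v],-1).reshape(-1,1,2).astype(float),K,d).reshape(h,w,2)
    z=c["range_z"].astype(float)
    P=np.stack([p[...,0]*z,-p[...,1]*z,-z,np.ones_like(z)],-1)
    W=P@np.linalg.inv(c["camera_from_world"]).T
    W=W[...,:3]; W[z==0]=np.nan
    return W
def ray(c,uv,zp):
    "pixels -> points on plane z=zp"
    p=cv2.undistortPoints(np.array(uv,float).reshape(-1,1,2),c["intrinsics"],c["dist_coeffs"]).reshape(-1,2)
    T=np.linalg.inv(c["camera_from_world"])
    D=np.c_[p[:,0],-p[:,1],-np.ones(len(p))]@T[:3,:3].T
    o=T[:3,3]; return o+D*((zp-o[2])/D[:,2])[:,None]
def proj(c,X):
    X=np.atleast_2d(X); q=(np.c_[X,np.ones(len(X))]@c["camera_from_world"].T)[:,:3]*[1,-1,-1]
    return cv2.projectPoints(q,np.zeros(3),np.zeros(3),c["intrinsics"],c["dist_coeffs"])[0].reshape(-1,2)
E
python3 - <<'E'
from h import *
for n in ["top0","side0"]:
    c=load(n);W=cloud(c)
    x,y,z=W[...,0],W[...,1],W[...,2]
    b=(x>.3)&(x<1)&(abs(y)<.7)
    print(n,"bench z",np.nanmedian(z[b]))
    m=(abs(z-.062)<.006)&(x>.35)&(x<.75)&(y<0.0)&(y>-.3)
    nl,l,st,ce=cv2.connectedComponentsWithStats(m.astype(np.uint8))
    for i in range(1,nl):
        if st[i,4]>150:
            ps=W[l==i]; r=cv2.minAreaRect(ps[:,:2].astype(np.float32)*1000)
            print("blocktop",st[i],r,np.median(ps[:,2]))
    m=(abs(z-.060)<.006)&(x>.3)&(x<.8)&(y<0.4)&(y>0)
    nl,l,st,ce=cv2.connectedComponentsWithStats(m.astype(np.uint8))
    for i in range(1,nl):
        if st[i,4]>80:
            ps=W[l==i]; r=cv2.minAreaRect(ps[:,:2].astype(np.float32)*1000)
            print("rim",st[i],r,np.median(ps[:,2]))
    m=(abs(z-.01)<.005)&(x>.3)&(x<.8)&(y<0.4)&(y>0)
    nl,l,st,ce=cv2.connectedComponentsWithStats(m.astype(np.uint8))
    for i in range(1,nl):
        if st[i,4]>300:
            ps=W[l==i]; r=cv2.minAreaRect(ps[:,:2].astype(np.float32)*1000)
            print("floor",st[i],r,np.median(ps[:,2]))
    im=c["pixels"]; dark=(im.max(-1)<60)&(z>.03)&(z<.08)&(x>.3)&(x<.6)&(abs(y)<.3)
    nl,l,st,ce=cv2.connectedComponentsWithStats(dark.astype(np.uint8))
    for i in range(1,nl):
        if st[i,4]>30:
            ps=W[l==i]; r=cv2.minAreaRect(ps[:,:2].astype(np.float32)*1000)
            print("dark",st[i],r,np.median(ps[:,2]))
    up=(z>.07)&(z<.3)&(x>.3)&(x<.85)&(y>-.45)&(y<.5)
    nl,l,st,ce=cv2.connectedComponentsWithStats(up.astype(np.uint8))
    for i in range(1,nl):
        if st[i,4]>60:
            ps=W[l==i]; print("tall",st[i],ps.min(0).round(3),ps.max(0).round(3))
c=load("top0");im=c["pixels"][180:330,200:480,::-1]
cv2.imwrite("pics/topz.png",cv2.resize(im,None,fx=2.8,fy=2.8,interpolation=cv2.INTER_CUBIC))
c=load("side0");im=c["pixels"][130:350,220:480,::-1]
cv2.imwrite("pics/sidez.png",cv2.resize(im,None,fx=2.7,fy=2.7,interpolation=cv2.INTER_CUBIC))
E
```

```text
top0 bench z 0.6245265823572367
blocktop [ 359  212   48   50 1461] ((592.031494140625, -184.7318572998047), (112.54234313964844, 121.32191467285156), 73.27396392822266) 0.06337944350991598
rim [236 222  83  83 816] ((523.3555908203125, 116.6710433959961), (171.41845703125, 171.08912658691406), 50.65403747558594) 0.060903789092533245
floor [ 244  229   70   71 2067] ((525.8972778320312, 119.28458404541016), (145.71249389648438, 152.81509399414062), 50.492061614990234) 0.010917565756842995
dark [366 279  11   8  49] ((459.8532409667969, -146.5287322998047), (30.568078994750977, 16.701797485351562), 75.48517608642578) 0.05700991819014911
tall [390 157  26  28 569] [ 0.741 -0.276  0.07 ] [ 0.807 -0.211  0.137]
tall [421 156  47  25 743] [ 0.748 -0.415  0.07 ] [ 0.824 -0.302  0.158]
tall [351 158  25  17 331] [ 0.772 -0.165  0.07 ] [ 0.811 -0.1    0.135]
tall [228 160  24  28 474] [0.741 0.188 0.07 ] [0.804 0.253 0.178]
tall [302 161  11  12 108] [0.782 0.013 0.07 ] [0.813 0.042 0.092]
tall [317 182  18  18 229] [ 0.702 -0.049  0.07 ] [ 0.747 -0.     0.113]
tall [ 219  205   55   63 1336
[... 635 characters left out ...]
2] ((468.0624084472656, 56.082462310791016), (12.951486587524414, 157.8973388671875), 48.6314811706543) 0.06267241338297302
tall [311 126   7  10  61] [0.832 0.46  0.07 ] [0.85  0.486 0.101]
tall [323 144  36  40 638] [0.736 0.167 0.07 ] [0.85  0.33  0.173]
tall [ 249  146   65   61 3325] [0.508 0.125 0.07 ] [0.65  0.25  0.238]
tall [372 203  12  11 108] [0.777 0.009 0.07 ] [0.811 0.042 0.09 ]
tall [358 215  17  21 261] [ 0.695 -0.055  0.07 ] [ 0.744 -0.005  0.107]
tall [ 403  219   49   67 1700] [ 0.737 -0.282  0.07 ] [ 0.837 -0.103  0.13 ]
tall [ 451  260   58   59 2292] [ 0.744 -0.419  0.07 ] [ 0.85  -0.303  0.153]
tall [ 403  307   36   42 1128] [ 0.59 -0.41  0.07] [ 0.661 -0.34   0.131]
```

View pics/topz.png

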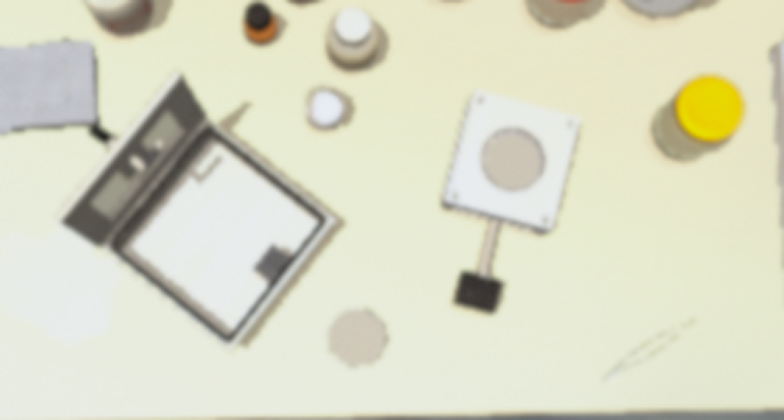

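View pics/sidez.png

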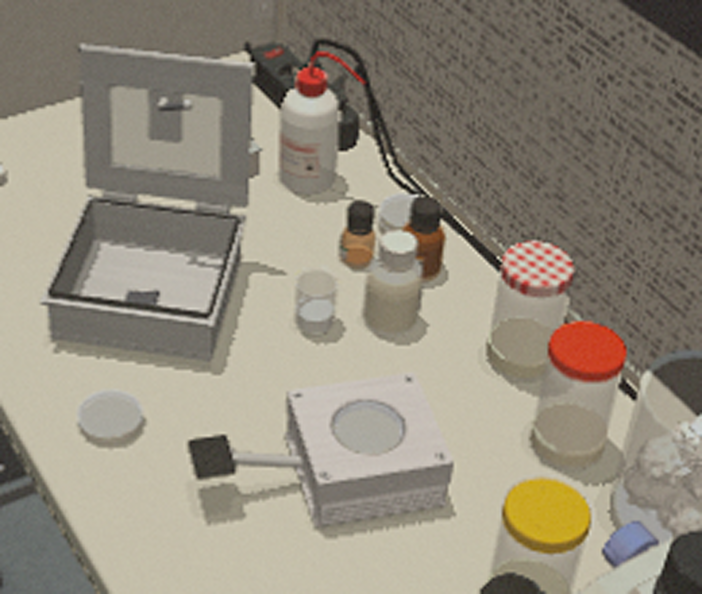

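The box's +x axis points at about 50.5°, with its centre near (0.525, 0.119). The block's centre is near (0.590, -0.186), its +x axis at -16.7°, and the pad near (0.456, -0.146). I'll turn the tool to -16.7°, close the gripper, and go over the pad.

arm_command(rows=[{"delta_rot":[0,0,0.146],"gripper":0},{"delta_rot":[0,0,0.146],"gripper":0},{"delta_rot":[0,0,0.146],"gripper":0},{"delta_rot":[0,0,0.146],"gripper":0},{"delta_rot":[0,0,0.146],"gripper":0},{"delta_rot":[0,0,0.146],"gripper":0},{"delta_rot":[0,0,0.146],"gripper":0},{"delta_rot":[0,0,0.146],"gripper":0},{"delta_rot":[0,0,0.146],"gripper":0},{"delta_rot":[0,0,0.146],"gripper":0}])

```text
invalid input
```

arm_command(rows=[{"xyz":[0.02,0.034,0]},{"xyz":[0.02,0.034,0]},{"xyz":[0.02,0.034,0]},{"xyz":[0.02,0.034,0]},{"xyz":[0.02,0.034,0]},{"xyz":[0.02,0.034,0]},{"xyz":[0.02,0.034,0]},{"xyz":[0.02,0.034,0]},{"xyz":[0.02,0.034,0]},{"xyz":[0.02,0.034,0]}])

```text
invalid input
```

arm_command(rows=[{"xyz":[0,0,0],"delta_rot":[0,0,0.146],"gripper":0},{"xyz":[0,0,0],"delta_rot":[0,0,0.146],"gripper":0},{"xyz":[0,0,0],"delta_rot":[0,0,0.146],"gripper":0},{"xyz":[0,0,0],"delta_rot":[0,0,0.146],"gripper":0},{"xyz":[0,0,0],"delta_rot":[0,0,0.146],"gripper":0},{"xyz":[0,0,0],"delta_rot":[0,0,0.146],"gripper":0},{"xyz":[0,0,0],"delta_rot":[0,0,0.146],"gripper":0},{"xyz":[0,0,0],"delta_rot":[0,0,0.146],"gripper":0},{"xyz":[0,0,0],"delta_rot":[0,0,0.146],"gripper":0},{"xyz":[0,0,0],"delta_rot":[0,0,0.146],"gripper":0}])

```text
time: 1.15
tool_pos: [0.2663, 0.6199, 0.2307]
tcp_rot: [3.105, -0.471, -0.0]
wrist_force: [0.0, 0.3, -0.4]
width: -0.003
```

arm_command(rows=[{"xyz":[0.02,0.034,0],"delta_rot":[0,0,0],"gripper":0},{"xyz":[0.02,0.034,0],"delta_rot":[0,0,0],"gripper":0},{"xyz":[0.02,0.034,0],"delta_rot":[0,0,0],"gripper":0},{"xyz":[0.02,0.034,0],"delta_rot":[0,0,0],"gripper":0},{"xyz":[0.02,0.034,0],"delta_rot":[0,0,0],"gripper":0},{"xyz":[0.02,0.034,0],"delta_rot":[0,0,0],"gripper":0},{"xyz":[0.02,0.034,0],"delta_rot":[0,0,0],"gripper":0},{"xyz":[0.02,0.034,0],"delta_rot":[0,0,0],"gripper":0},{"xyz":[0.02,0.034,0],"delta_rot":[0,0,0],"gripper":0},{"xyz":[0.02,0.034,0],"delta_rot":[0,0,0],"gripper":0}])

```text
time: 2.15
tool_pos: [0.3588, 0.2351, 0.2311]
tcp_rot: [3.107, -0.461, 0.0]
wrist_force: [0.2, -0.2, 0.1]
width: -0.002
```

arm_command(rows=[{"xyz":[0.02,0.034,0],"delta_rot":[0,0,0],"gripper":0},{"xyz":[0.02,0.034,0],"delta_rot":[0,0,0],"gripper":0},{"xyz":[0.02,0.034,0],"delta_rot":[0,0,0],"gripper":0},{"xyz":[0.02,0.034,0],"delta_rot":[0,0,0],"gripper":0},{"xyz":[0.02,0.034,0],"delta_rot":[0,0,0],"gripper":0},{"xyz":[0.02,0.034,0],"delta_rot":[0,0,0],"gripper":0},{"xyz":[0.02,0.034,0],"delta_rot":[0,0,0],"gripper":0},{"xyz":[0.02,0.034,0],"delta_rot":[0,0,0],"gripper":0},{"xyz":[0.02,0.034,0],"delta_rot":[0,0,0],"gripper":0},{"xyz":[0.02,0.034,0],"delta_rot":[0,0,0],"gripper":0},{"xyz":[0,0,0],"delta_rot":[0,0,0],"gripper":0}])

```text
time: 3.25
tool_pos: [0.4521, -0.1507, 0.2312]
tcp_rot: [3.105, -0.468, 0.001]
wrist_force: [0.3, 0.2, 0.5]
width: -0.0
```

```bash
python3 - <<'E'
from workcell import bot, read_camera
import cv2, numpy as np
c=read_camera("wrist"); np.savez("pics/wrist1.npz",**c); cv2.imwrite("pics/wrist1.png",c["pixels"][:,:,::-1])
print(bot.read_state()["tool_pos"])
E
```

```text
[ 0.45141082 -0.14853562  0.23093937]
```

View pics/wrist1.png

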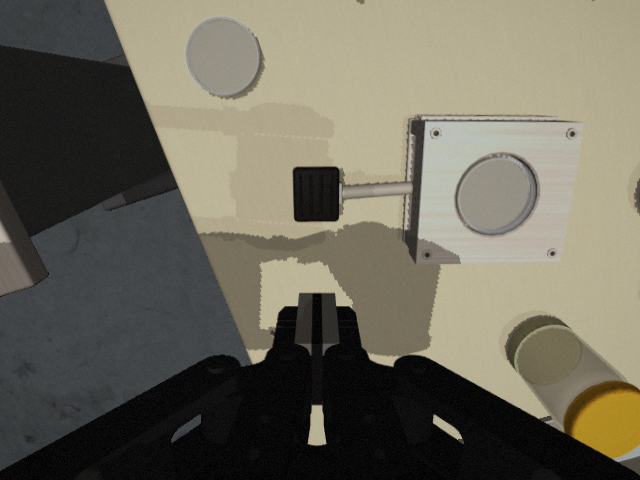

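```bash
python3 - <<'E'
from h import *
c=load("wrist1");W=cloud(c);x,y,z=W[...,0],W[...,1],W[...,2];im=c["pixels"]
def comps(m,a,t):
    nl,l,st,ce=cv2.connectedComponentsWithStats(m.astype(np.uint8))
    for i in range(1,nl):
        if st[i,4]>a:
            ps=W[l==i]; r=cv2.minAreaRect(ps[:,:2].astype(np.float32)*1000); print(t,st[i],np.round(r[0],1),np.round(r[1],1),round(r[2],1),np.median(ps[:,2]).round(4))
comps((im.max(-1)<70)&(abs(z-.056)<.01)&(x<.6),200,"pad")
comps((abs(z-.062)<.005)&(x>.5),1000,"block")
g=cv2.cvtColor(im,cv2.COLOR_RGB2GRAY)
hc=cv2.HoughCircles(cv2.medianBlur(g,5),cv2.HOUGH_GRADIENT,1,80,param1=100,param2=30,minRadius=30,maxRadius=48)
for u,v,r in hc[0]: print(u,v,r,ray(c,[(u,v)],.062).round(4))
E
```

```text
pad [412 121  13 142 504] [ 532.2 -166.9] [112.1   1.4] 73.6 0.0521
pad [ 293  167   47   55 2435] [ 455.6 -143.5] [43.4 36.2] 73.4 0.0554
block [  415   121   169   144 21555] [ 589.6 -184.4] [113.  121.9] 73.2 0.0616
496.5 194.5 39.9 [[ 0.589  -0.1827  0.062 ]]
219.5 56.5 38.9 [[ 0.4207 -0.0276  0.062 ]]
552.5 363.5 35.2 [[ 0.6133 -0.3515  0.062 ]]
```

arm_command(rows=[{"xyz":[0.002,-0.006,0.03],"delta_rot":[0,0,0],"gripper":0},{"xyz":[0,0,0.04],"delta_rot":[0,0,0],"gripper":0},{"xyz":[0,0,0.04],"delta_rot":[0,0,0],"gripper":0},{"xyz":[0,0,0.03],"delta_rot":[0,0,0],"gripper":0},{"xyz":[0,0,0.02],"delta_rot":[0,0,0],"gripper":0},{"xyz":[0,0,0.01],"delta_rot":[0,0,0],"gripper":0},{"xyz":[0,0,0.005],"delta_rot":[0,0,0],"gripper":0},{"xyz":[0,0,0.005],"delta_rot":[0,0,0],"gripper":0},{"xyz":[0,0,0],"delta_rot":[0,0,0],"gripper":0}])

```text
time: 4.2
tool_pos: [0.4557, -0.1415, 0.0518]
tcp_rot: [3.107, -0.461, 0.002]
wrist_force: [0.3, -0.5, -0.1]
width: 0.003
```

arm_command(rows=[{"xyz":[0,0,0.004],"delta_rot":[0,0,0],"gripper":0},{"xyz":[0,0,0.004],"delta_rot":[0,0,0],"gripper":0},{"xyz":[0,0,0.003],"delta_rot":[0,0,0],"gripper":0},{"xyz":[0,0,0.003],"delta_rot":[0,0,0],"gripper":0},{"xyz":[0,0,0],"delta_rot":[0,0,0],"gripper":0}])

```text
time: 4.7
tool_pos: [0.4549, -0.1416, 0.0367]
tcp_rot: [-3.107, 0.462, 0.001]
wrist_force: [-1.6, 0.1, 0.1]
width: 0.001
```

arm_command(rows=[{"xyz":[0,0,0.002],"delta_rot":[0,0,0],"gripper":0},{"xyz":[0,0,0.002],"delta_rot":[0,0,0],"gripper":0},{"xyz":[0,0,0],"delta_rot":[0,0,0],"gripper":0}])

```text
time: 5.0
tool_pos: [0.4554, -0.1417, 0.0345]
tcp_rot: [3.107, -0.462, -0.0]
wrist_force: [-6.1, 1.9, 13.1]
width: 0.001
```

```bash
python3 - <<'E'
from workcell import bot, read_camera
import cv2, numpy as np
c=read_camera("wrist"); np.savez("pics/wrist2.npz",**c); cv2.imwrite("pics/wrist2.png",c["pixels"][:,:,::-1])
c=read_camera("side"); np.savez("pics/side2.npz",**c);im=c["pixels"][200:380,200:480,::-1]
cv2.imwrite("pics/side2.png",cv2.resize(im,None,fx=2.8,fy=2.8,interpolation=cv2.INTER_CUBIC))
s=bot.read_state();print(s["tool_pos"],s["wrist_force"])
E
```

```text
[ 0.45539615 -0.14175388  0.03445675] [-5.82186998  2.40600885 12.41651392]
```

View pics/side2.png

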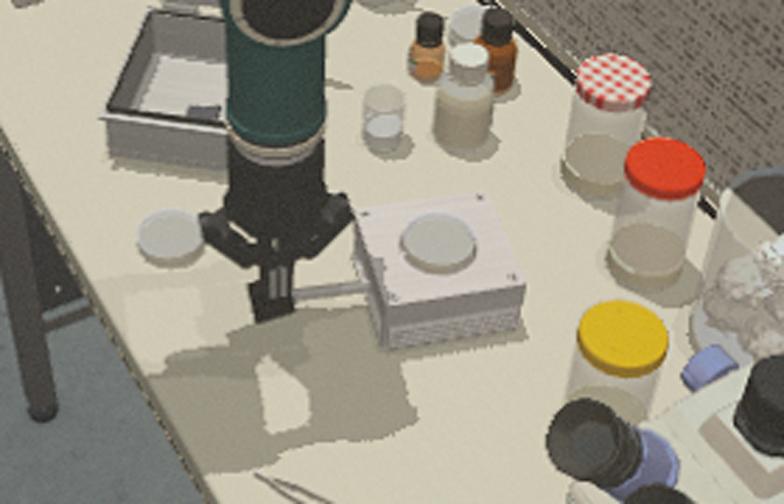

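View pics/wrist2.png

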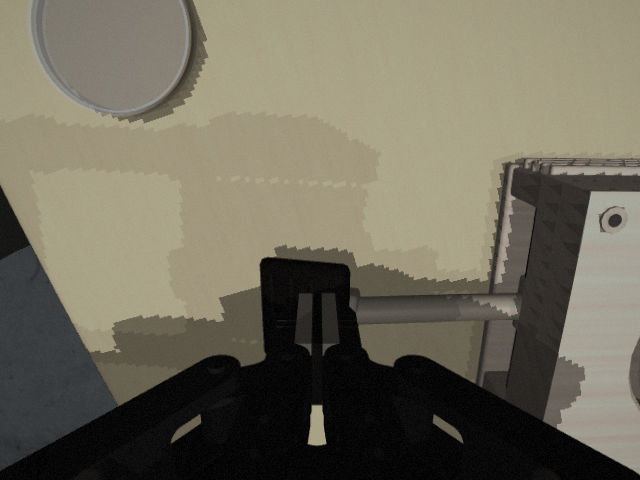

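The side view shows the dish standing proud (440,240), and the force has jumped to 13 N, so the lever is at its stop. Next I'll lift and go over the dish with the gripper open.

arm_command(rows=[{"xyz":[0,0,-0.02],"delta_rot":[0,0,0],"gripper":0},{"xyz":[0,0,-0.04],"delta_rot":[0,0,0],"gripper":0.085},{"xyz":[0,0,-0.04],"delta_rot":[0,0,0],"gripper":0.085},{"xyz":[0.03,0,0],"delta_rot":[0,0,0],"gripper":0.085},{"xyz":[0.04,0,0],"delta_rot":[0,0,0],"gripper":0.085},{"xyz":[0.04,0.001,0],"delta_rot":[0,0,0],"gripper":0.085},{"xyz":[0.03,0,0],"delta_rot":[0,0,0],"gripper":0.085},{"xyz":[0,0,0],"delta_rot":[0,0,0],"gripper":0.085},{"xyz":[0,0,0],"delta_rot":[0,0,0],"gripper":0.085}])

```text
time: 6.0
tool_pos: [0.5893, -0.1834, 0.1327]
tcp_rot: [-3.107, 0.462, 0.0]
wrist_force: [0.3, 0.2, -0.2]
width: 0.995
```

```bash
python3 - <<'E'
from workcell import bot, read_camera
import cv2, numpy as np
c=read_camera("wrist"); np.savez("pics/wrist3.npz",**c); cv2.imwrite("pics/wrist3.png",c["pixels"][:,:,::-1])
c=read_camera("top"); np.savez("pics/top3.npz",**c)
s=bot.read_state();print(s["tool_pos"],s["wrist_force"])
E
```

```text
[ 0.5878506  -0.18294191  0.13271092] [0.37802953 0.15737943 0.46508913]
```

View pics/wrist3.png

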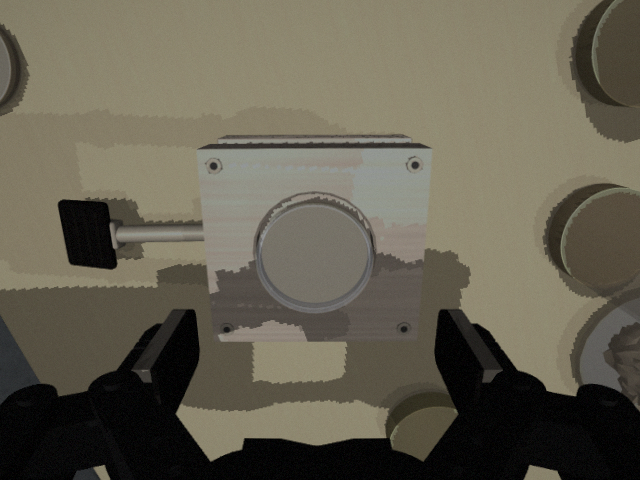

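```bash
python3 - <<'E'
from h import *
c=load("wrist3");im=c["pixels"];W=cloud(c)
g=cv2.cvtColor(im,cv2.COLOR_RGB2GRAY)
hc=cv2.HoughCircles(cv2.medianBlur(g,5),cv2.HOUGH_GRADIENT,1,80,param1=100,param2=30,minRadius=45,maxRadius=70)
for u,v,r in hc[0]: print(u,v,r,ray(c,[(u,v),(u-r,v),(u+r,v)],.074).round(4), W[int(v),int(u)])
m=(W[...,2]>.070)&(W[...,2]<.08)&(W[...,0]>.5)&(abs(W[...,1]+.18)<.1)
print(m.sum(),np.median(W[m],0)); print(cv2.minEnclosingCircle(W[m][:,:2].astype(np.float32)))
E
```

```text
314.5 247.5 54.5 [[ 0.5913 -0.1775  0.074 ]
 [ 0.5646 -0.1694  0.074 ]
 [ 0.618  -0.1856  0.074 ]] [ 0.59095973 -0.17762239  0.0726191 ]
619.5 246.5 54.5 [[ 0.7456 -0.2242  0.074 ]
 [ 0.7166 -0.2153  0.074 ]
 [ 0.7758 -0.2335  0.074 ]] [ 0.74553887 -0.22400244  0.07369926]
11488 [ 0.592107   -0.18546037  0.07294627]
((0.6555505990982056, -0.21871522068977356), 0.10589983314275742)
```

```bash
python3 - <<'E'
from h import *
c=load("wrist3");W=cloud(c)
m=((W[...,2]>.069)&(W[...,2]<.08)).astype(np.uint8); m[:,450:]=0
nl,l,st,ce=cv2.connectedComponentsWithStats(m)
i=l[250,315]; p=W[l==i]; print(st[i],p.mean(0)); print(cv2.minEnclosingCircle(p[:,:2].astype(np.float32)),p[:,2].min(),np.median(p[:,2]))
E
```

```text
[  256   201   118   112 10412] [ 0.58946056 -0.18309986  0.07288745]
((0.5889747738838196, -0.1846105307340622), 0.03136354684829712) 0.06900582801153068 0.07291370164572471
```

arm_command(rows=[{"xyz":[0.001,0.001,0.03],"delta_rot":[0,0,0],"gripper":0.085},{"xyz":[0,0,0.025],"delta_rot":[0,0,0],"gripper":0.085},{"xyz":[0,0,0.013],"delta_rot":[0,0,0],"gripper":0.085},{"xyz":[0,0,0.007],"delta_rot":[0,0,0],"gripper":0.085},{"xyz":[0,0,0],"delta_rot":[0,0,0],"gripper":0.085}], force=20)

```text
time: 6.6
tool_pos: [0.5885, -0.1842, 0.0576]
tcp_rot: [-3.107, 0.462, 0.002]
wrist_force: [-0.1, -0.1, 0.5]
width: 0.993
```

```bash
python3 - <<'E'
from workcell import bot, read_camera
import cv2, numpy as np
c=read_camera("side"); np.savez("pics/side4.npz",**c);im=c["pixels"][230:350,280:440,::-1]
cv2.imwrite("pics/side4.png",cv2.resize(im,None,fx=4.8,fy=4.8,interpolation=cv2.INTER_CUBIC))
s=bot.read_state();print(s["tool_pos"],s["wrist_force"])
E
```

```text
[ 0.58943762 -0.18448155  0.05864587] [ 0.21827775 -0.09886743 -0.04929828]
```

View pics/side4.png

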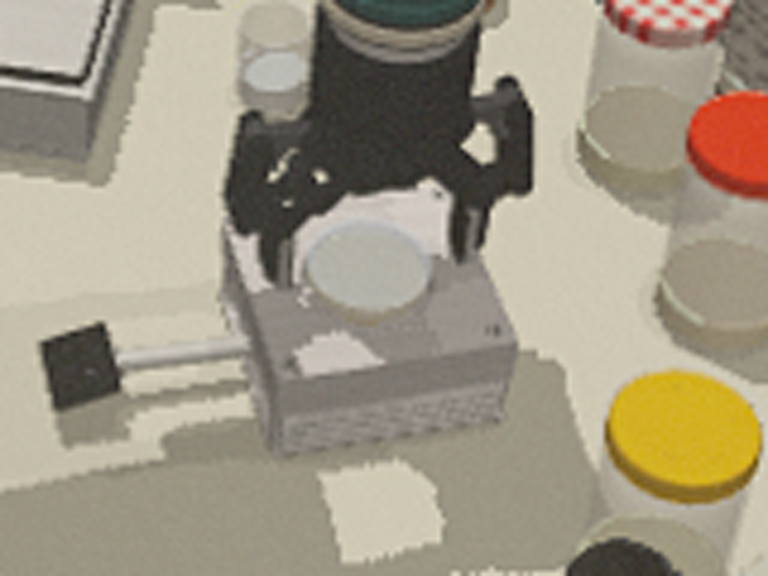

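arm_command(rows=[{"xyz":[0,0,0],"delta_rot":[0,0,0],"gripper":0.07},{"xyz":[0,0,0],"delta_rot":[0,0,0],"gripper":0.066},{"xyz":[0,0,0],"delta_rot":[0,0,0],"gripper":0.062},{"xyz":[0,0,0],"delta_rot":[0,0,0],"gripper":0.055},{"xyz":[0,0,0],"delta_rot":[0,0,0],"gripper":0.05},{"xyz":[0,0,0],"delta_rot":[0,0,0],"gripper":0.05},{"xyz":[0,0,0],"delta_rot":[0,0,0],"gripper":0.05}], force=25)

```text
time: 7.35
tool_pos: [0.59, -0.1847, 0.059]
tcp_rot: [3.107, -0.462, 0.002]
wrist_force: [0.0, 0.1, 4.6]
width: 0.666
```

```bash
python3 - <<'E'
from workcell import bot, read_camera
import cv2, numpy as np
c=read_camera("side"); np.savez("pics/side5.npz",**c);im=c["pixels"][230:350,280:440,::-1]
cv2.imwrite("pics/side5.png",cv2.resize(im,None,fx=4.8,fy=4.8,interpolation=cv2.INTER_CUBIC))
s=bot.read_state();print(s["tool_pos"],s["wrist_force"],s["width"])
E
```

```text
[ 0.5900239  -0.18468859  0.05888855] [-0.38347089  0.24294075  4.25795306] 0.667120985770385
```

View pics/side5.png

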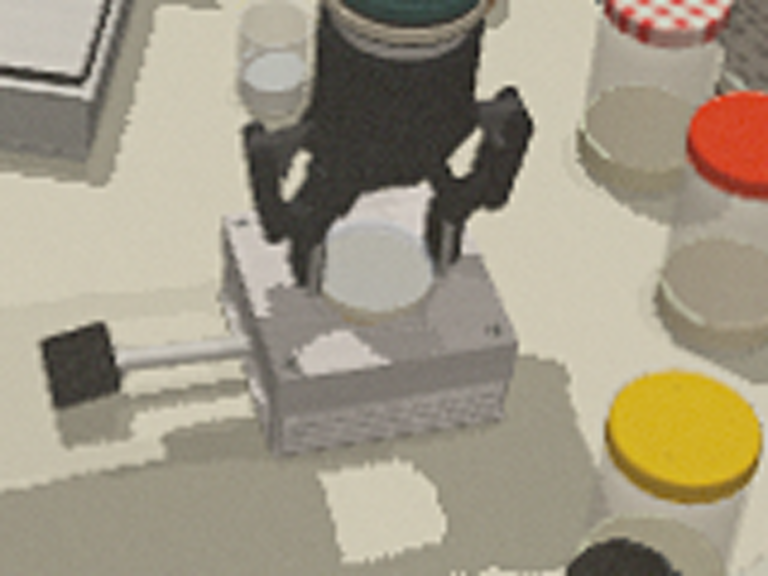

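arm_command(rows=[{"xyz":[0,0,-0.004],"delta_rot":[0,0,0],"gripper":0.05},{"xyz":[0,0,-0.006],"delta_rot":[0,0,0],"gripper":0.05},{"xyz":[0,0,-0.01],"delta_rot":[0,0,0],"gripper":0.05},{"xyz":[0,0,-0.015],"delta_rot":[0,0,0],"gripper":0.05},{"xyz":[0,0,-0.01],"delta_rot":[0,0,0],"gripper":0.05},{"xyz":[0,0,0],"delta_rot":[0,0,0],"gripper":0.05}])

```text
time: 8.0
tool_pos: [0.5914, -0.1852, 0.1064]
tcp_rot: [3.106, -0.462, 0.008]
wrist_force: [0.8, 1.1, 0.1]
width: 0.669
```

```bash
python3 - <<'E'
from workcell import bot, read_camera
import cv2, numpy as np
c=read_camera("side"); np.savez("pics/side6.npz",**c);im=c["pixels"][210:350,270:450,::-1]
cv2.imwrite("pics/side6.png",cv2.resize(im,None,fx=4.2,fy=4.2,interpolation=cv2.INTER_CUBIC))
c=read_camera("wrist"); np.savez("pics/wrist6.npz",**c);cv2.imwrite("pics/wrist6.png",c["pixels"][:,:,::-1])
s=bot.read_state();print(s["tool_pos"],s["wrist_force"],s["width"])
E
```

```text
[ 0.58988756 -0.18465148  0.10412753] [-0.12590218  0.33315943  0.20689255] 0.6693557920114297
```

View pics/side6.png

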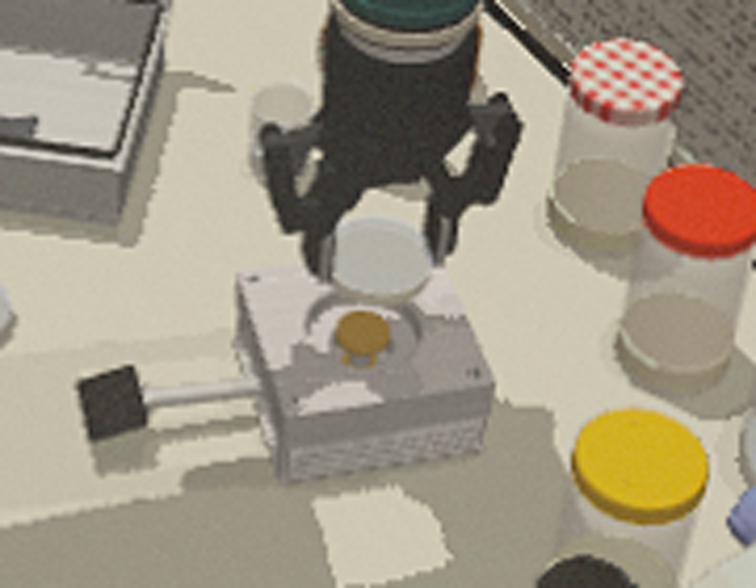

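View pics/wrist6.png

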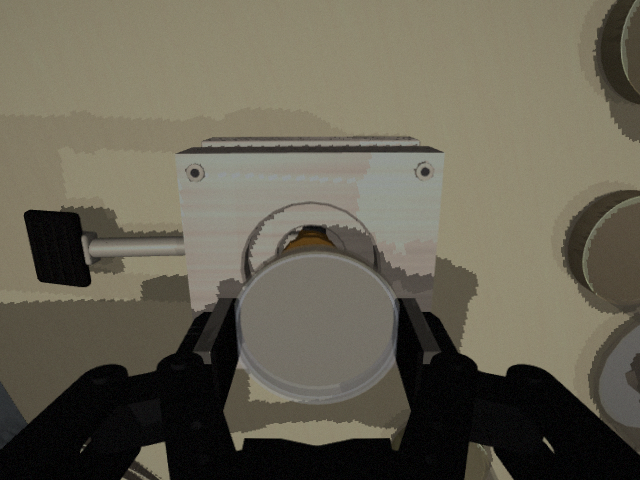

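arm_command(rows=[{"xyz":[0,0,-0.018],"delta_rot":[0,0,0],"gripper":0.05},{"xyz":[0,0,-0.02],"delta_rot":[0,0,0],"gripper":0.05},{"xyz":[-0.006,-0.011,-0.018],"delta_rot":[0,0,0],"gripper":0.05},{"xyz":[-0.012,-0.022,0],"delta_rot":[0,0,0],"gripper":0.05},{"xyz":[-0.016,-0.029,0],"delta_rot":[0,0,0],"gripper":0.05},{"xyz":[-0.018,-0.032,0],"delta_rot":[0,0,0],"gripper":0.05},{"xyz":[-0.018,-0.032,0],"delta_rot":[0,0,0],"gripper":0.05},{"xyz":[-0.018,-0.032,0],"delta_rot":[0,0,0],"gripper":0.05},{"xyz":[-0.018,-0.032,0],"delta_rot":[0,0,0],"gripper":0.05},{"xyz":[-0.016,-0.029,0],"delta_rot":[0,0,0],"gripper":0.05},{"xyz":[-0.015,-0.027,0],"delta_rot":[0,0,0],"gripper":0.05},{"xyz":[-0.01,-0.018,0],"delta_rot":[0,0,0],"gripper":0.05}])

```text
time: 9.3
tool_pos: [0.5241, 0.1134, 0.1592]
tcp_rot: [-3.107, 0.459, 0.001]
wrist_force: [0.4, -0.3, -0.4]
width: 0.666
```

arm_command(rows=[{"xyz":[-0.004,-0.007,0],"delta_rot":[0,0,0.07],"gripper":0.05},{"xyz":[0,0,0],"delta_rot":[0,0,0.1],"gripper":0.05},{"xyz":[0,0,0],"delta_rot":[0,0,0.1],"gripper":0.05},{"xyz":[0,0,0],"delta_rot":[0,0,0.08],"gripper":0.05},{"xyz":[0,0,0],"delta_rot":[0,0,0.043],"gripper":0.05},{"xyz":[0,0,0],"delta_rot":[0,0,0],"gripper":0.05}])

```text
time: 9.9
tool_pos: [0.523, 0.1193, 0.1592]
tcp_rot: [2.958, -1.059, -0.001]
wrist_force: [-0.4, 0.6, -0.6]
width: 0.666
```

```bash
python3 - <<'E'
from workcell import bot, read_camera
import cv2, numpy as np
c=read_camera("wrist"); np.savez("pics/wrist7.npz",**c);cv2.imwrite("pics/wrist7.png",c["pixels"][:,:,::-1])
c=read_camera("side"); np.savez("pics/side7.npz",**c);cv2.imwrite("pics/side7.png",cv2.resize(c["pixels"][130:290,200:400,::-1],None,fx=3.6,fy=3.6))
s=bot.read_state();print(s["tool_pos"],s["tcp_rot"],s["wrist_force"],s["width"])
E
```

```text
[0.52323879 0.11909926 0.15922342] [ 2.95821678e+00 -1.05746791e+00 -7.01145297e-04] [ 0.19179114 -0.64849462  0.81566764] 0.668597469552522
```

View pics/wrist7.png

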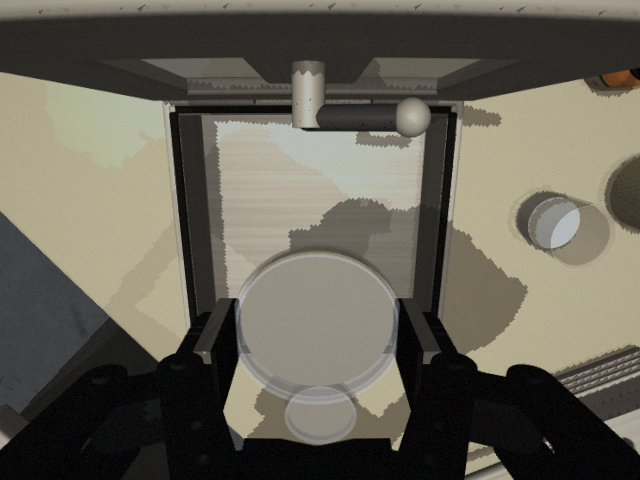

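View pics/side7.png

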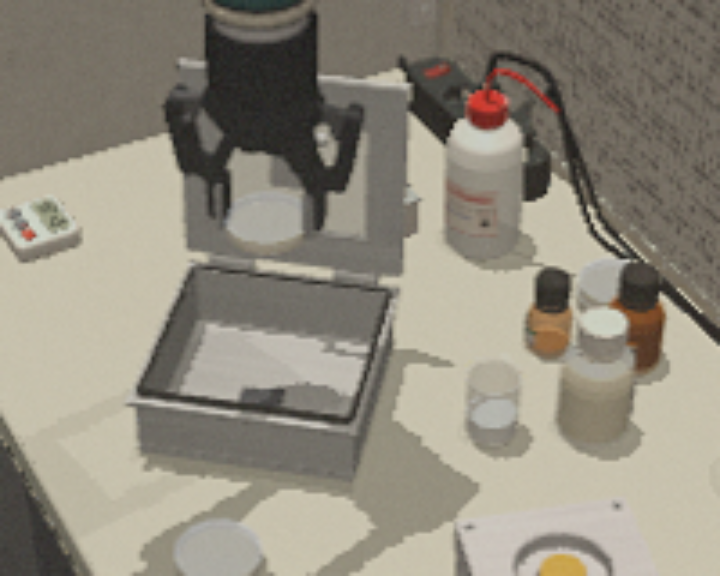

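```bash
python3 - <<'E'
from h import *
c=load("side0");cv2.imwrite("pics/s0z.png",cv2.resize(c["pixels"][0:130,50:210,::-1],None,fx=4.5,fy=4.5))
w=load("wrist0");o=np.linalg.inv(w["camera_from_world"])[:3,3];print(o,proj(c,o))
# box geometry from wrist7
c=load("wrist7");W=cloud(c);z=W[...,2]
th=np.deg2rad(50.5);bx=np.array([np.cos(th),np.sin(th)]);by=np.array([-bx[1],bx[0]])
R=(W[...,:2]-[.5245,.119]);X=R@bx;Y=R@by
m=(abs(z-.01)<.004)&(X>-.1)&(X<.1)&(abs(Y)<.09)
print("floor",X[m].min(),X[m].max(),Y[m].min(),Y[m].max(),np.median(z[m]))
m=(abs(z-.06)<.004)&(X>-.1)&(X<.12)&(abs(Y)<.1)
for a in [0.02,.04,.06]:
    k=m&(abs(X-a)<.003); print("rim at X",a,np.unique((Y[k]*1000).round()).tolist())
for a in [-.05,0.0,.05]:
    k=m&(abs(Y-a)<.003); print("rim at Y",a,np.unique((X[k]*1000).round()).tolist())
c=load("side0");W=cloud(c);z=W[...,2];R=(W[...,:2]-[.5245,.119]);X=R@bx;Y=R@by
m=(z>.1)&(z<.24)&(abs(Y)<.09)&(X>.06)&(X<.2)
A=np.c_[z[m],np.ones(m.sum())];f=np.linalg.lstsq(A,X[m],rcond=None)[0];print("lid x = a z + b",f, "angle",np.pi/2+np.arctan(f[0]), "at .064:",f[0]*.064+f[1], z[m].max(),Y[m].min(),Y[m].max())
k=m&(Y>.06)
f=np.linalg.lstsq(np.c_[z[k],Y[k],np.ones(k.sum())],X[k],rcond=None)[0];print(f)
k=m&(abs(Y)>.068);f=np.linalg.lstsq(np.c_[z[k],Y[k],np.ones(k.sum())],X[k],rcond=None)[0];print(f)
E
```

```text
[0.1955188  0.64992911 0.37219695] [[87.12748726 68.48699221]]
floor -0.07122278177352524 0.06917129945562873 -0.07470586560062507 0.07933696804056349 0.009390759707911228
rim at X 0.02 [-83.0, -82.0, -81.0, -80.0, -79.0, -78.0, -77.0, -76.0, -75.0, -74.0, -73.0, 78.0, 79.0, 80.0, 81.0, 82.0, 83.0, 84.0, 85.0, 86.0, 87.0, 88.0]
rim at X 0.04 [-83.0, -82.0, -81.0, -80.0, -79.0, -78.0, -77.0, -76.0, -75.0, -74.0, -73.0, 78.0, 79.0, 80.0, 81.0, 82.0, 83.0, 84.0, 85.0, 86.0, 87.0, 88.0]
rim at X 0.06 [-83.0, -82.0, -81.0, -80.0, -79.0, -78.0, -77.0, -76.0, -75.0, -74.0, -73.0, 78.0, 79.0, 80.0, 81.0, 82.0, 83.0, 84.0, 85.0, 86.0, 87.0, 88.0]
rim at Y -0.05 []
rim at Y 0.0 []
rim at Y 0.05 [71.0, 72.0, 73.0, 74.0, 75.0, 76.0]
lid x = a z + b [0.06596812 0.07444307] angle 1.6366690010595157 at .064: 0.0786650313270831 0.23815277076734098 -0.08438849408145481 0.08979435816330711
[0.07628506 0.05868792 0.06846479]
[0.07866996 0.00556283 0.07219506]
```

View pics/s0z.png

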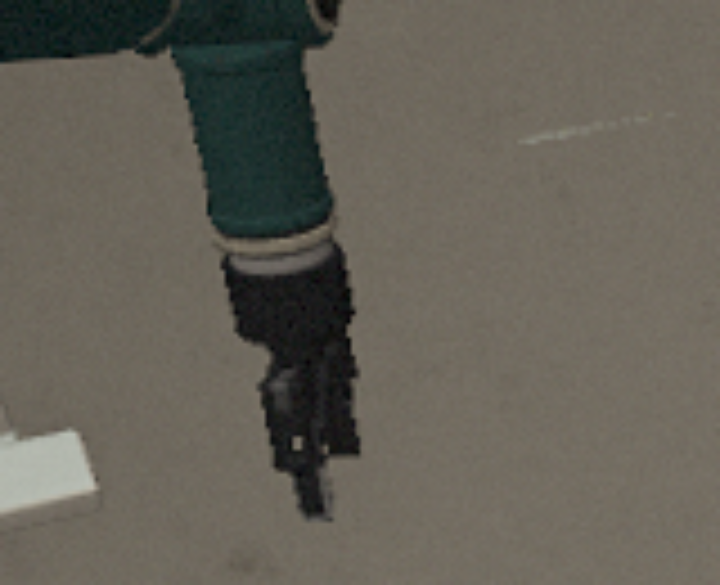

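```bash
python3 - <<'E'
from h import *
c=load("wrist7");W=cloud(c);z=W[...,2]
th=np.deg2rad(50.5);bx=np.array([np.cos(th),np.sin(th)]);by=np.array([-bx[1],bx[0]])
R=(W[...,:2]-[.521,.118]);X=R@bx;Y=R@by
for u,v in [(305,80),(305,120),(350,118),(410,118),(310,10),(100,10),(550,10),(305,65)]: print((u,v),X[v,u].round(3),Y[v,u].round(3),z[v,u].round(3))
m=np.zeros(z.shape,bool);m[265:385,250:385]=1
p=W[m];p=p[(p[:,2]>.16)&(p[:,2]<.19)] ;print(len(p));f=np.linalg.lstsq(np.c_[p[:,:2],np.ones(len(p))],p[:,2],rcond=None)[0];print("dish top",np.median(p[:,2]),p.mean(0),"tilt",f[:2])
c=load("side0");W=cloud(c);z=W[...,2];R=(W[...,:2]-[.521,.118]);X=R@bx;Y=R@by
m=(z>.12)&(z<.235)&(abs(Y)<.085)&(X>.0)&(X<.084);print("hub side",X[m].min(),np.c_[X[m],Y[m],z[m]][np.argsort(X[m])[:8]].round(3))
E
```

```text
(305, 80) 0.086 0.001 0.187
(305, 120) 0.076 0.001 0.19
(350, 118) 0.076 -0.01 0.192
(410, 118) 0.077 -0.025 0.197
(310, 10) 0.093 -0.001 0.234
(100, 10) 0.094 0.031 0.234
(550, 10) 0.094 -0.037 0.233
(305, 65) 0.089 0.001 0.188
15979
dish top 0.17250582800520572 [0.52609745 0.1209568  0.17247187] tilt [-0.00295308 -0.00078202]
hub side 0.06901718733146402 [[ 0.069 -0.     0.189]
 [ 0.07  -0.017  0.193]
 [ 0.071 -0.025  0.191]
 [ 0.071 -0.016  0.189]
 [ 0.071 -0.011  0.189]
 [ 0.071 -0.024  0.194]
 [ 0.072 -0.022  0.193]
 [ 0.072 -0.013  0.188]]
```

arm_command(rows=[{"xyz":[0,0.004,0.015],"delta_rot":[0,0,0],"gripper":0.05},{"xyz":[0,0.004,0.025],"delta_rot":[0,0,0],"gripper":0.05},{"xyz":[0,0,0.03],"delta_rot":[0,0,0],"gripper":0.05},{"xyz":[0,0,0.03],"delta_rot":[0,0,0],"gripper":0.05},{"xyz":[0,0,0.02],"delta_rot":[0,0,0],"gripper":0.05},{"xyz":[0,0,0.012],"delta_rot":[0,0,0],"gripper":0.05},{"xyz":[0,0,0.008],"delta_rot":[0,0,0],"gripper":0.05},{"xyz":[0,0,0.005],"delta_rot":[0,0,0],"gripper":0.05},{"xyz":[0,0,0],"delta_rot":[0,0,0],"gripper":0.05},{"xyz":[0,0,0],"delta_rot":[0,0,0],"gripper":0.05}])

```text
time: 11.0
tool_pos: [0.5195, 0.1127, 0.0151]
tcp_rot: [-2.957, 1.059, -0.002]
wrist_force: [0.7, 0.8, -0.4]
width: 0.665
```

arm_command(rows=[{"xyz":[0,0,0.001],"delta_rot":[0,0,0],"gripper":0.05},{"xyz":[0,0,0.001],"delta_rot":[0,0,0],"gripper":0.05},{"xyz":[0,0,0],"delta_rot":[0,0,0],"gripper":0.05}])

```text
time: 11.3
tool_pos: [0.5189, 0.1126, 0.0126]
tcp_rot: [-2.957, 1.059, -0.001]
wrist_force: [0.1, -0.2, -0.6]
width: 0.664
```

arm_command(rows=[{"xyz":[0,0,0.001],"delta_rot":[0,0,0],"gripper":0.05},{"xyz":[0,0,0],"delta_rot":[0,0,0],"gripper":0.05}])

```text
time: 11.5
tool_pos: [0.5186, 0.1125, 0.0112]
tcp_rot: [2.957, -1.06, -0.0]
wrist_force: [0.6, 0.4, -0.1]
width: 0.671
```

arm_command(rows=[{"xyz":[0,0,0.001],"delta_rot":[0,0,0],"gripper":0.05},{"xyz":[0,0,0],"delta_rot":[0,0,0],"gripper":0.05}])

```text
time: 11.7
tool_pos: [0.5185, 0.1125, 0.0101]
tcp_rot: [2.957, -1.06, -0.0]
wrist_force: [-0.3, 0.2, -0.1]
width: 0.668
```

arm_command(rows=[{"xyz":[0,0,0.001],"delta_rot":[0,0,0],"gripper":0.05},{"xyz":[0,0,0],"delta_rot":[0,0,0],"gripper":0.05}])

```text
time: 11.9
tool_pos: [0.5187, 0.1125, 0.0098]
tcp_rot: [2.957, -1.059, -0.0]
wrist_force: [-1.6, -0.1, 4.9]
width: 0.667
```

Contact shows 4.9 N, so the dish is on the floor. I'll release it gently and back out.

arm_command(rows=[{"xyz":[0,0,0],"delta_rot":[0,0,0],"gripper":0.06},{"xyz":[0,0,0],"delta_rot":[0,0,0],"gripper":0.066},{"xyz":[0,0,0],"delta_rot":[0,0,0],"gripper":0.072},{"xyz":[0,0,0],"delta_rot":[0,0,0],"gripper":0.08},{"xyz":[0,0,0],"delta_rot":[0,0,0],"gripper":0.08},{"xyz":[0,0,-0.01],"delta_rot":[0,0,0],"gripper":0.08},{"xyz":[0,0,-0.03],"delta_rot":[0,0,0],"gripper":0.08},{"xyz":[0,0,-0.04],"delta_rot":[0,0,0],"gripper":0.08},{"xyz":[0,0,-0.05],"delta_rot":[0,0,0],"gripper":0.08},{"xyz":[0,0,-0.05],"delta_rot":[0,0,0],"gripper":0},{"xyz":[0,0,-0.05],"delta_rot":[0,0,0],"gripper":0},{"xyz":[0,0,-0.05],"delta_rot":[0,0,0],"gripper":0}])

```text
time: 13.1
tool_pos: [0.5182, 0.1124, 0.2923]
tcp_rot: [-2.957, 1.059, -0.002]
wrist_force: [0.9, 0.3, 0.8]
width: 0.436
```

```bash
python3 - <<'E'
from workcell import bot, read_camera
import cv2, numpy as np
c=read_camera("wrist"); np.savez("pics/wrist8.npz",**c);cv2.imwrite("pics/wrist8.png",c["pixels"][:,:,::-1])
s=bot.read_state();print(s["tool_pos"],s["tcp_rot"],s["wrist_force"],s["width"])
E
```

```text
[0.52269104 0.1132321  0.30282683] [-2.94989891  1.056699   -0.02253723] [ 3.53933131 -0.06549266  5.83113763] 0.3428515419854266
```

View pics/wrist8.png

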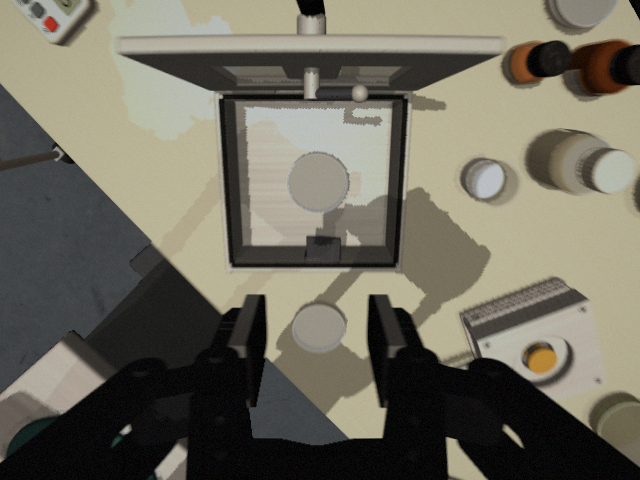

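```bash
python3 - <<'E'
from h import *
c=load("wrist8");W=cloud(c);z=W[...,2]
m=(abs(z-.01)<.004).astype(np.uint8); m[:90]=0; m[275:]=0
nl,l,st,ce=cv2.connectedComponentsWithStats(m)
for i in range(1,nl):
    if st[i,4]>1500: print("floor",st[i],cv2.minAreaRect(W[l==i][:,:2].astype(np.float32)*1000))
m=(abs(z-.06)<.005).astype(np.uint8); m[:90]=0; m[275:]=0;m[:,:205]=0;m[:,415:]=0
p=W[m>0];print("rim",cv2.minAreaRect(p[:,:2].astype(np.float32)*1000),np.median(p[:,2]))
# lid top edge corners
u=[(120,45),(500,45)];print([W[v,a] for a,v in u]); 
pts=ray(c,[(118,40),(503,40),(118,50),(503,50)],.236);print(pts)
u,v=318,182;print("dish",W[v,u],ray(c,[(318.5,182)],.024))
E
```

```text
floor [  235   101   158   145 18161] ((520.575927734375, 117.80120849609375), (147.9630889892578, 154.1061248779297), 50.53590393066406)
rim ((519.68505859375, 116.681884765625), (168.17352294921875, 172.24537658691406), 50.26383590698242) 0.0590346209920701
[array([0.51655122, 0.24817868, 0.2338895 ]), array([0.64903184, 0.13905654, 0.23382865])]
[[0.51792329 0.24943449 0.236     ]
 [0.65038775 0.14032861 0.236     ]
 [0.51487539 0.24651119 0.236     ]
 [0.64808388 0.13679385 0.236     ]]
dish [0.52162077 0.11182846 0.02303848] [[0.52211458 0.11165249 0.024     ]]
```

arm_command(rows=[{"xyz":[0,0,0],"delta_rot":[0,0,0],"gripper":0},{"xyz":[-0.011,-0.024,0],"delta_rot":[0,0,0],"gripper":0},{"xyz":[-0.018,-0.04,0],"delta_rot":[0,0,0],"gripper":0},{"xyz":[-0.018,-0.041,0],"delta_rot":[0,0,0],"gripper":0},{"xyz":[-0.018,-0.04,0],"delta_rot":[0,0,0],"gripper":0},{"xyz":[0,0,0],"delta_rot":[0,0,0],"gripper":0},{"xyz":[0,0,0],"delta_rot":[0,0,0],"gripper":0}])

```text
time: 13.85
tool_pos: [0.5595, 0.2662, 0.2872]
tcp_rot: [2.956, -1.055, -0.004]
wrist_force: [-0.1, -0.4, -0.0]
width: -0.004
```

```bash
cat >> h.py <<'E'
def box(p):
    th=np.deg2rad(50.5);bx=np.array([np.cos(th),np.sin(th)]);by=np.array([-bx[1],bx[0]])
    r=np.asarray(p)[:2]-[.5205,.1178];return np.round([r@bx,r@by,p[2]],4)
E
python3 - <<'E'
from workcell import bot, read_camera
from h import *
c=read_camera("wrist"); np.savez("pics/wrist9.npz",**c);cv2.imwrite("pics/wrist9.png",c["pixels"][:,:,::-1])
s=bot.read_state();print(box(s["tool_pos"]),s["tool_pos"],s["tcp_rot"],s["wrist_force"],s["width"])
for t in np.r_[1.7,np.arange(1.6,0,-.08),.02]:
    print(round(t,3),np.round([.085-.157*np.cos(t)+.0045*np.sin(t)+.011,.064+.157*np.sin(t)+.0045*np.cos(t)],4))
E
```

```text
[0.1387 0.0637 0.2877] [0.55961179 0.26537372 0.28769869] [ 2.95558116 -1.0574754  -0.00302654] [-0.34062046 -0.13846406  0.10470378] -0.0005819050283348854
1.7 [0.1207 0.2191]
1.6 [0.1051 0.2208]
1.52 [0.0925 0.221 ]
1.44 [0.08   0.2202]
1.36 [0.0675 0.2185]
1.28 [0.0553 0.2157]
1.2 [0.0433 0.212 ]
1.12 [0.0316 0.2073]
1.04 [0.0204 0.2017]
0.96 [0.0096 0.1952]
0.88 [-0.0006  0.1879]
0.8 [-0.0102  0.1798]
0.72 [-0.0191  0.1709]
0.64 [-0.0272  0.1614]
0.56 [-0.0346  0.1512]
0.48 [-0.0412  0.1405]
0.4 [-0.0469  0.1293]
0.32 [-0.0516  0.1177]
0.24 [-0.0554  0.1057]
0.16 [-0.0583  0.0935]
0.08 [-0.0601  0.081 ]
0.02 [-0.0609  0.0716]
```

View pics/wrist9.png

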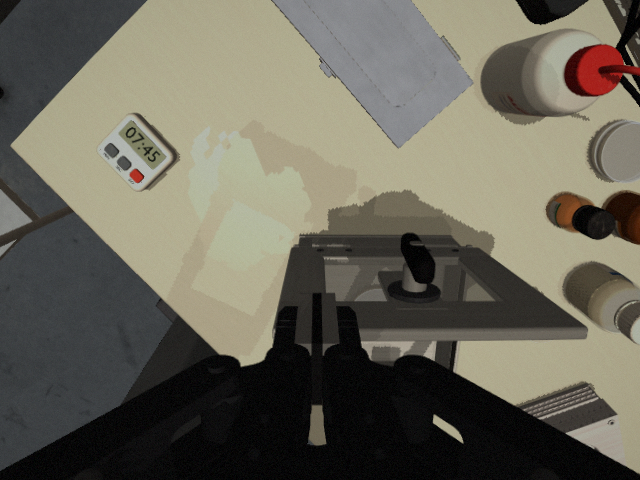

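arm_command(rows=[{"xyz":[0,0,0.02],"delta_rot":[0,0,0],"gripper":0},{"xyz":[0,0,0.03],"delta_rot":[0,0,0],"gripper":0},{"xyz":[0,0,0.017],"delta_rot":[0,0,0],"gripper":0},{"xyz":[0,0,0],"delta_rot":[0,0,0],"gripper":0},{"xyz":[0,0.015,0],"delta_rot":[0,0,0],"gripper":0},{"xyz":[0,0.01,0],"delta_rot":[0,0,0],"gripper":0},{"xyz":[0,0.009,0],"delta_rot":[0,0,0],"gripper":0},{"xyz":[0,0.0125,0],"delta_rot":[0,0,0],"gripper":0},{"xyz":[0,0.0125,0.001],"delta_rot":[0,0,0],"gripper":0},{"xyz":[0,0,0],"delta_rot":[0,0,0],"gripper":0}])

```text
time: 14.9
tool_pos: [0.5218, 0.2187, 0.2216]
tcp_rot: [2.956, -1.06, -0.0]
wrist_force: [0.5, -0.1, 0.4]
width: 0.002
```

```bash
python3 - <<'E'
from workcell import bot, read_camera
from h import *
c=read_camera("side"); np.savez("pics/side10.npz",**c);cv2.imwrite("pics/side10.png",cv2.resize(c["pixels"][100:280,180:400,::-1],None,fx=3.3,fy=3.3))
s=bot.read_state();print(box(s["tool_pos"]),s["tcp_rot"],s["wrist_force"],s["width"])
E
```

```text
[0.0794 0.0633 0.2213] [ 2.95656505e+00 -1.06026434e+00 -5.34591312e-04] [-0.23035052 -0.98265137 -0.21198384] -0.003440367051651759
```

View pics/side10.png

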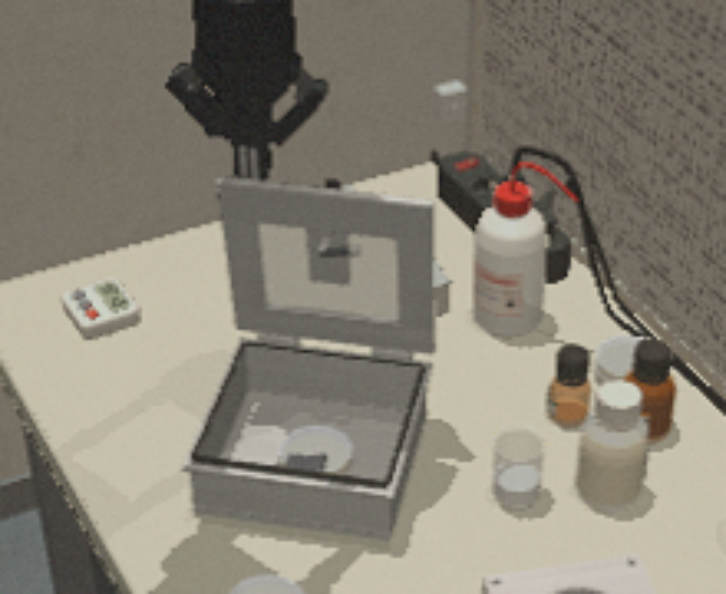

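arm_command(rows=[{"xyz":[0,0.0125,0.003],"delta_rot":[0,0,0],"gripper":0},{"xyz":[0,0.0122,0.0028],"delta_rot":[0,0,0],"gripper":0},{"xyz":[0,0.012,0.0037],"delta_rot":[0,0,0],"gripper":0},{"xyz":[0,0.0117,0.0047],"delta_rot":[0,0,0],"gripper":0},{"xyz":[0,0.0112,0.0056],"delta_rot":[0,0,0],"gripper":0},{"xyz":[0,0.0108,0.0065],"delta_rot":[0,0,0],"gripper":0},{"xyz":[0,0.0102,0.0073],"delta_rot":[0,0,0],"gripper":0},{"xyz":[0,0.0096,0.0081],"delta_rot":[0,0,0],"gripper":0},{"xyz":[0,0.0089,0.0089],"delta_rot":[0,0,0],"gripper":0}])

```text
time: 15.85
tool_pos: [0.4594, 0.143, 0.1698]
tcp_rot: [2.957, -1.06, -0.001]
wrist_force: [-0.0, -0.3, 0.3]
width: 0.001
```

```bash
python3 - <<'E'
from workcell import bot, read_camera
from h import *
c=read_camera("side"); np.savez("pics/side11.npz",**c);cv2.imwrite("pics/side11.png",cv2.resize(c["pixels"][100:280,180:400,::-1],None,fx=3.3,fy=3.3))
s=bot.read_state();print(box(s["tool_pos"]),s["tcp_rot"],s["wrist_force"],s["width"])
E
```

```text
[-0.0216  0.0641  0.1678] [ 2.95444443 -1.05884148 -0.00566586] [-1.00725487 -0.9905141  -1.612373  ] -0.0005630749226945751
```

View pics/side11.png

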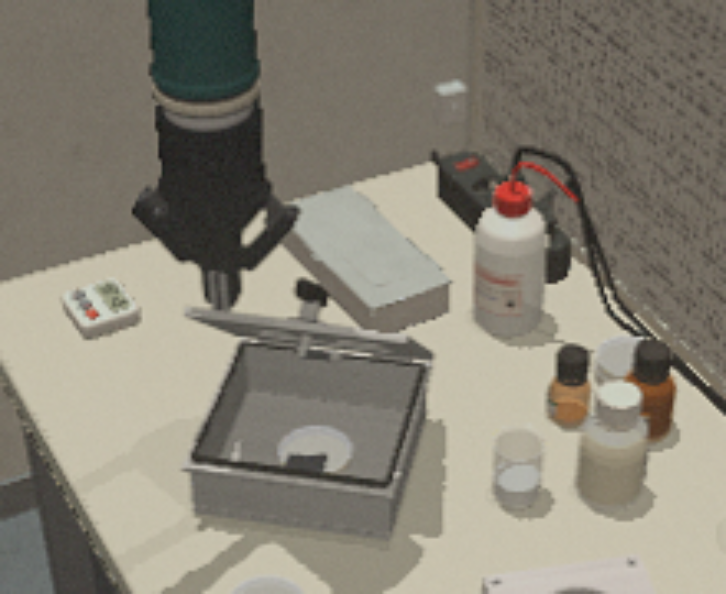

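Tracking well; the lid is at about 0.7 rad. I'll continue down.

arm_command(rows=[{"xyz":[0,0.0081,0.0095],"delta_rot":[0,0,0],"gripper":0},{"xyz":[0,0.0074,0.0102],"delta_rot":[0,0,0],"gripper":0},{"xyz":[0,0.0066,0.0107],"delta_rot":[0,0,0],"gripper":0},{"xyz":[0,0.0057,0.0112],"delta_rot":[0,0,0],"gripper":0},{"xyz":[0,0.0047,0.0116],"delta_rot":[0,0,0],"gripper":0},{"xyz":[0,0.0038,0.012],"delta_rot":[0,0,0],"gripper":0},{"xyz":[0,0.0029,0.0122],"delta_rot":[0,0,0],"gripper":0},{"xyz":[0,0.0015,0.009],"delta_rot":[0,0,0],"gripper":0},{"xyz":[0,0,0],"delta_rot":[0,0,0],"gripper":0},{"xyz":[0,0,0],"delta_rot":[0,0,0],"gripper":0}])

```text
time: 16.9
tool_pos: [0.4344, 0.1123, 0.0842]
tcp_rot: [2.957, -1.059, -0.0]
wrist_force: [0.5, 1.5, -0.6]
width: -0.001
```

```bash
python3 - <<'E'
from workcell import bot, read_camera
from h import *
s=bot.read_state();print(box(s["tool_pos"]),s["tcp_rot"],s["wrist_force"],s["width"])
E
```

```text
[-0.059   0.0629  0.0842] [ 2.95743429e+00 -1.05949467e+00 -3.57121760e-04] [ 0.45693556  1.49651969 -0.58165599] -0.0011478460548419878
```

arm_command(rows=[{"xyz":[0,0.001,0.005],"delta_rot":[0,0,0],"gripper":0},{"xyz":[0,0,0.004],"delta_rot":[0,0,0],"gripper":0},{"xyz":[0,0,0.002],"delta_rot":[0,0,0],"gripper":0},{"xyz":[0,0,0],"delta_rot":[0,0,0],"gripper":0},{"xyz":[0,0,0],"delta_rot":[0,0,0],"gripper":0}])

```text
time: 17.4
tool_pos: [0.4337, 0.1115, 0.0733]
tcp_rot: [-2.957, 1.059, -0.0]
wrist_force: [0.3, -0.3, 0.3]
width: 0.0
```

arm_command(rows=[{"xyz":[0,0,0.001],"delta_rot":[0,0,0],"gripper":0},{"xyz":[0,0,0.001],"delta_rot":[0,0,0],"gripper":0},{"xyz":[0,0,0],"delta_rot":[0,0,0],"gripper":0}])

```text
time: 17.7
tool_pos: [0.4336, 0.1115, 0.0712]
tcp_rot: [2.957, -1.06, -0.0]
wrist_force: [-0.3, 0.1, -0.2]
width: 0.001
```

arm_command(rows=[{"xyz":[0,0,0.001],"delta_rot":[0,0,0],"gripper":0},{"xyz":[0,0,0],"delta_rot":[0,0,0],"gripper":0}])

```text
time: 17.9
tool_pos: [0.4338, 0.1115, 0.0705]
tcp_rot: [-2.957, 1.059, -0.0]
wrist_force: [-0.3, 0.3, 1.8]
width: 0.003
```

arm_command(rows=[{"xyz":[0,0,0.001],"delta_rot":[0,0,0],"gripper":0},{"xyz":[0,0,0],"delta_rot":[0,0,0],"gripper":0}])

```text
time: 18.1
tool_pos: [0.4338, 0.1115, 0.0697]
tcp_rot: [2.958, -1.059, 0.0]
wrist_force: [-1.4, -0.6, 5.1]
width: 0.003
```

```bash
python3 - <<'E'
from workcell import bot, read_camera
from h import *
c=read_camera("side"); np.savez("pics/side12.npz",**c);cv2.imwrite("pics/side12.png",cv2.resize(c["pixels"][150:280,200:360,::-1],None,fx=4.5,fy=4.5))
s=bot.read_state();print(box(s["tool_pos"]),s["tcp_rot"],s["wrist_force"],s["width"])
E
```

```text
[-0.0601  0.0629  0.0697] [ 2.95749973e+00 -1.05943053e+00  2.61375655e-05] [-1.41871756 -0.56637012  5.8589544 ] 0.002171081101049301
```

View pics/side12.png

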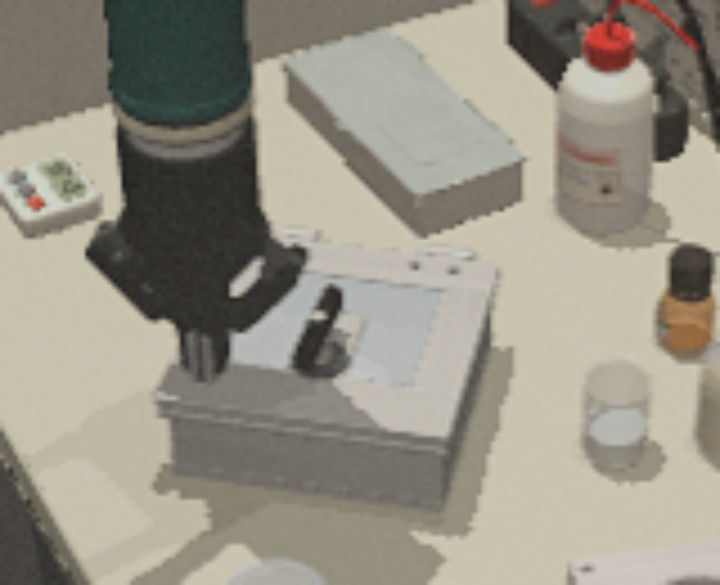

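arm_command(rows=[{"xyz":[0,0,0.001],"delta_rot":[0,0,0],"gripper":0},{"xyz":[0,0,0.001],"delta_rot":[0,0,0],"gripper":0},{"xyz":[0,0,0],"delta_rot":[0,0,0],"gripper":0},{"xyz":[0,0,0],"delta_rot":[0,0,0],"gripper":0}])

```text
time: 18.55
tool_pos: [0.4338, 0.1114, 0.0685]
tcp_rot: [2.957, -1.059, -0.0]
wrist_force: [-4.3, -1.5, 12.0]
width: -0.002
```

arm_command(rows=[{"xyz":[0,0,-0.02],"delta_rot":[0,0,0],"gripper":0},{"xyz":[0,0,-0.04],"delta_rot":[0,0,0],"gripper":0.045},{"xyz":[0,0,-0.05],"delta_rot":[0,0,0],"gripper":0.045},{"xyz":[0.02,-0.008,-0.03],"delta_rot":[0,0,0],"gripper":0.045},{"xyz":[0.025,-0.01,0],"delta_rot":[0,0,0],"gripper":0.045},{"xyz":[0.018,-0.006,0],"delta_rot":[0,0,0],"gripper":0.045},{"xyz":[0,0,0],"delta_rot":[0,0,0],"gripper":0.045},{"xyz":[0,0,0],"delta_rot":[0,0,0],"gripper":0.045}])

```text
time: 19.35
tool_pos: [0.497, 0.0899, 0.2066]
tcp_rot: [2.957, -1.06, -0.003]
wrist_force: [-0.0, 0.4, 0.3]
width: 0.526
```

```bash
python3 - <<'E'
from workcell import bot, read_camera
from h import *
s=bot.read_state();print(box(s["tool_pos"]),s["tool_pos"],s["tcp_rot"],s["wrist_force"],s["width"])
c=read_camera("wrist"); np.savez("pics/wrist13.npz",**c);cv2.imwrite("pics/wrist13.png",c["pixels"][:,:,::-1])
W=cloud(c);B=np.c_[[box(p) for p in W.reshape(-1,3)]].reshape(W.shape)
for Y in (-.06,.06,-.075,.075):
    m=(abs(B[...,1]-Y)<.006)&(B[...,2]>.055)&(B[...,2]<.085)&(B[...,0]>-.1)&(B[...,0]<.09)
    if m.sum()>20: print(Y,m.sum(),"z=a*X+b",np.polyfit(B[m][:,0],B[m][:,2],1),B[m][:,0].min())
m=(B[...,2]>.083)&(B[...,2]<.115)&(abs(B[...,1])<.05)&(abs(B[...,0]+.03)<.06)
n,l,st,ce=cv2.connectedComponentsWithStats(m.astype(np.uint8))
for i in range(1,n):
    if st[i,4]>100: p=B[l==i];print(st[i],cv2.minAreaRect(p[:,:2].astype(np.float32)*1000),np.median(p[:,2]),p[:,2].max())
E
```

```text
[-0.0364  0.0004  0.2066] [0.49701768 0.08993888 0.20661455] [ 2.95670880e+00 -1.06028854e+00 -2.53177172e-03] [-0.03616056  0.3780317   0.34114391] 0.5261181547394912
-0.06 4740 z=a*X+b [-0.01546475  0.06939833] -0.0856
0.06 4747 z=a*X+b [-0.01546525  0.06928253] -0.0853
-0.075 4450 z=a*X+b [-0.02954341  0.06944401] -0.0854
0.075 4445 z=a*X+b [-0.03008901  0.06931768] -0.0853
[ 304  176   25  103 1988] ((-34.06574630737305, -0.04630279541015625), (15.10749626159668, 64.53489685058594), 89.58928680419922) 0.1036 0.1065
```

View pics/wrist13.png

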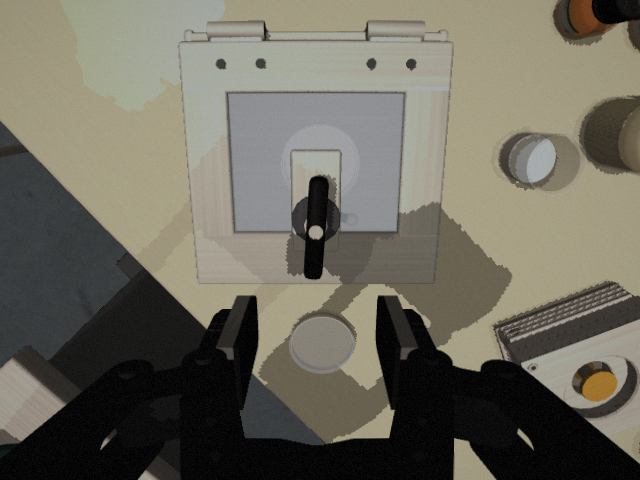

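arm_command(rows=[{"xyz":[0,0,0.02],"delta_rot":[0,0,0],"gripper":0.045},{"xyz":[0,0,0.035],"delta_rot":[0,0,0],"gripper":0.045},{"xyz":[0,0,0.03],"delta_rot":[0,0,0],"gripper":0.045},{"xyz":[0,0,0.02],"delta_rot":[0,0,0],"gripper":0.045},{"xyz":[0,0,0.013],"delta_rot":[0,0,0],"gripper":0.045},{"xyz":[0,0,0],"delta_rot":[0,0,0],"gripper":0.03},{"xyz":[0,0,0],"delta_rot":[0,0,0],"gripper":0.02},{"xyz":[0,0,0],"delta_rot":[0,0,0],"gripper":0.005},{"xyz":[0,0,0],"delta_rot":[0,0,0],"gripper":0.005},{"xyz":[0,0,0],"delta_rot":[0,0,0],"gripper":0.005}], force=60)

```text
time: 20.4
tool_pos: [0.4969, 0.0909, 0.0903]
tcp_rot: [-2.956, 1.06, 0.002]
wrist_force: [-4.4, 3.0, 1.1]
width: 0.124
```

```bash
python3 - <<'E'
from workcell import bot, read_camera
from h import *
s=bot.read_state();print(box(s["tool_pos"]),s["q"],s["tcp_rot"],s["wrist_force"],s["torque"],s["width"])
E
```

```text
[-0.0357  0.0011  0.0903] [0.13038791 0.0794224  2.09855006 0.00226095 0.96444944 0.81783971] [-2.95594392e+00  1.06018449e+00  2.48988568e-03] [-4.35797213  2.99139432  1.14883141] [ 0.62623605  0.69472112 -0.04451497] 0.12359592608638481
```

arm_command(rows=[{"xyz":[0,0,0],"delta_rot":[0,0,0.06],"gripper":0.005},{"xyz":[0,0,0],"delta_rot":[0,0,0.08],"gripper":0.005},{"xyz":[0,0,0],"delta_rot":[0,0,0.08],"gripper":0.005},{"xyz":[0,0,0],"delta_rot":[0,0,0.08],"gripper":0.005},{"xyz":[0,0,0],"delta_rot":[0,0,0.08],"gripper":0.005},{"xyz":[0,0,0],"delta_rot":[0,0,0.08],"gripper":0.005},{"xyz":[0,0,0],"delta_rot":[0,0,0],"gripper":0.005}])

```text
time: 21.1
tool_pos: [0.4969, 0.0909, 0.0903]
tcp_rot: [-2.636, 1.708, 0.002]
wrist_force: [-3.9, 3.7, 0.5]
width: 0.119
```

```bash
python3 - <<'E'
from workcell import bot, read_camera
from h import *
s=bot.read_state();print(box(s["tool_pos"]),s["q"],s["tcp_rot"],s["wrist_force"],s["torque"],s["width"])
c=read_camera("wrist"); np.savez("pics/wrist14.npz",**c);cv2.imwrite("pics/wrist14.png",c["pixels"][:,:,::-1])
E
```

```text
[-0.0358  0.001   0.0903] [1.30454353e-01 7.94127764e-02 2.09862530e+00 1.92563516e-03
 9.64274594e-01 1.27947843e+00] [-2.63567566e+00  1.70826657e+00  2.47090358e-03] [-3.8745861   3.65577837  0.5156475 ] [ 0.51060603  0.55252323 -0.09790373] 0.11855742903342197
```

View pics/wrist14.png

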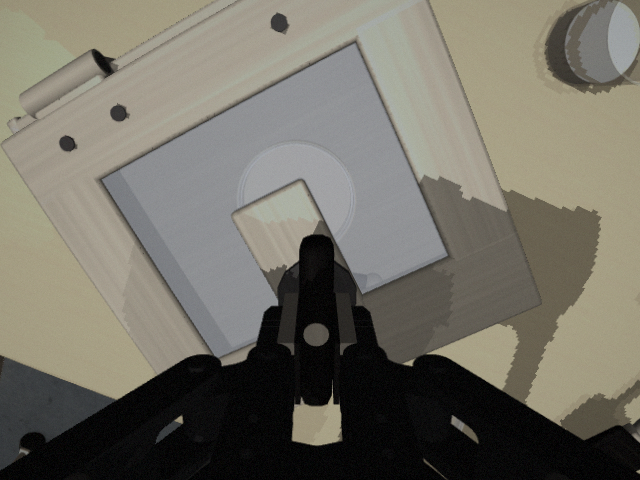

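The bar turns with the gripper and is held centred. I'll continue to the stop.

arm_command(rows=[{"xyz":[0,0,0],"delta_rot":[0,0,0.08],"gripper":0.005},{"xyz":[0,0,0],"delta_rot":[0,0,0.08],"gripper":0.005},{"xyz":[0,0,0],"delta_rot":[0,0,0.08],"gripper":0.005},{"xyz":[0,0,0],"delta_rot":[0,0,0.08],"gripper":0.005},{"xyz":[0,0,0],"delta_rot":[0,0,0.08],"gripper":0.005},{"xyz":[0,0,0],"delta_rot":[0,0,0.08],"gripper":0.005},{"xyz":[0,0,0],"delta_rot":[0,0,0.08],"gripper":0.005},{"xyz":[0,0,0],"delta_rot":[0,0,0.08],"gripper":0.005},{"xyz":[0,0,0],"delta_rot":[0,0,0.08],"gripper":0.005},{"xyz":[0,0,0],"delta_rot":[0,0,0.08],"gripper":0.005},{"xyz":[0,0,0],"delta_rot":[0,0,0],"gripper":0.005}])

```text
time: 22.25
tool_pos: [0.4967, 0.0906, 0.0891]
tcp_rot: [1.764, -2.599, -0.002]
wrist_force: [-2.2, 2.9, -6.0]
width: 0.123
```

```bash
python3 - <<'E'
from workcell import bot, read_camera
from h import *
s=bot.read_state();print(box(s["tool_pos"]),s["q"],s["tcp_rot"],s["wrist_force"],s["torque"],s["width"])
E
```

```text
[-0.0362  0.0011  0.0891] [1.30244457e-01 8.06583205e-02 2.09979032e+00 1.36282137e-03
 9.62313929e-01 2.07816599e+00] [ 1.76434471e+00 -2.59870755e+00 -2.39436203e-03] [-2.24286171  2.9358869  -5.97300883] [ 0.46212242 -0.01576384 -0.16623756] 0.12335587046135571
```

arm_command(rows=[{"xyz":[0,0,0.001],"delta_rot":[0,0,0.06],"gripper":0.005},{"xyz":[0,0,0],"delta_rot":[0,0,0.05],"gripper":0.005},{"xyz":[0,0,0],"delta_rot":[0,0,0.03],"gripper":0.005},{"xyz":[0,0,0],"delta_rot":[0,0,0],"gripper":0.005},{"xyz":[0,0,0],"delta_rot":[0,0,0],"gripper":0.005}])

```text
time: 22.75
tool_pos: [0.4968, 0.0905, 0.0889]
tcp_rot: [1.582, -2.713, -0.002]
wrist_force: [-4.2, 3.5, -1.4]
width: 0.12
```

```bash
python3 - <<'E'
from workcell import bot, read_camera
from h import *
s=bot.read_state();print(box(s["tool_pos"]),s["q"],s["tcp_rot"],s["wrist_force"],s["torque"],s["width"])
E
```

```text
[-0.0362  0.001   0.0889] [1.30252984e-01 8.11580611e-02 2.09964387e+00 1.15062959e-03
 9.62191695e-01 2.21557530e+00] [ 1.58176203e+00 -2.71326582e+00 -2.21839387e-03] [-4.24026624  3.54705753 -1.40465548] [0.39694107 0.51577172 0.04662467] 0.11971491329334377
```

arm_command(rows=[{"xyz":[0,0,0],"delta_rot":[0,0,0.04],"gripper":0.005},{"xyz":[0,0,0],"delta_rot":[0,0,0.02],"gripper":0.005},{"xyz":[0,0,0],"delta_rot":[0,0,0],"gripper":0.005}])

```text
time: 23.05
tool_pos: [0.4967, 0.0905, 0.0889]
tcp_rot: [1.503, -2.757, -0.002]
wrist_force: [-5.5, 4.0, 0.6]
width: 0.119
```

```bash
python3 - <<'E'
from workcell import bot, read_camera
from h import *
s=bot.read_state();print(box(s["tool_pos"]),s["q"][5],s["wrist_force"],s["torque"],s["width"])
E
```

```text
[-0.0362  0.0011  0.0889] 2.2737384091573856 [-5.46294155  3.98633659  0.63738832] [0.50009276 0.58523168 1.01476868] 0.11865492750417836
```

Torque has jumped to 1.0 Nm, so the latch is at its stop. I'll release and lift.

arm_command(rows=[{"xyz":[0,0,0],"delta_rot":[0,0,-0.03],"gripper":0.02},{"xyz":[0,0,0],"delta_rot":[0,0,0],"gripper":0.03},{"xyz":[0,0,0],"delta_rot":[0,0,0],"gripper":0.045},{"xyz":[0,0,0],"delta_rot":[0,0,0],"gripper":0.045},{"xyz":[0,0,-0.02],"delta_rot":[0,0,0],"gripper":0.045},{"xyz":[0,0,-0.04],"delta_rot":[0,0,0],"gripper":0.045},{"xyz":[0,0,-0.05],"delta_rot":[0,0,0],"gripper":0.045},{"xyz":[0,0,-0.04],"delta_rot":[0,0,0],"gripper":0.045},{"xyz":[0,0,0],"delta_rot":[0,0,0],"gripper":0.045},{"xyz":[0,0,0],"delta_rot":[0,0,0],"gripper":0.045}])

```text
time: 24.05
tool_pos: [0.4987, 0.09, 0.24]
tcp_rot: [-1.537, 2.736, -0.002]
wrist_force: [-0.3, -0.1, -1.5]
width: 0.528
```

```bash
python3 - <<'E'
from workcell import bot, read_camera
from h import *
s=bot.read_state();print(box(s["tool_pos"]),s["wrist_force"],s["joint_vel"].round(3),s["width"])
c=read_camera("wrist"); np.savez("pics/wrist15.npz",**c);cv2.imwrite("pics/wrist15.png",c["pixels"][:,:,::-1])
W=cloud(c);B=np.c_[[box(p) for p in W.reshape(-1,3)]].reshape(W.shape)
for Y in (-.075,-.06,.06,.075):
    m=(abs(B[...,1]-Y)<.006)&(B[...,2]>.055)&(B[...,2]<.085)&(B[...,0]>-.084)&(B[...,0]<.07)
    if m.sum()>20: print(Y,m.sum(),np.polyfit(B[m][:,0],B[m][:,2],1))
m=(B[...,2]>.083)&(B[...,2]<.115)&(abs(B[...,1])<.05)&(abs(B[...,0]+.03)<.06)
n,l,st,ce=cv2.connectedComponentsWithStats(m.astype(np.uint8))
for i in range(1,n):
    if st[i,4]>100: p=B[l==i];print(st[i],cv2.minAreaRect(p[:,:2].astype(np.float32)*1000),np.median(p[:,2]))
c=read_camera("side"); cv2.imwrite("pics/side15.png",c["pixels"][:,:,::-1])
E
```

```text
[-0.0354 -0.0008  0.24  ] [-0.29740313 -0.08911867 -1.4600427 ] [-0.     0.031  0.058  0.001 -0.    -0.   ] 0.5281968187143903
-0.075 3613 [-0.00363892  0.06846623]
-0.06 3446 [-0.0053326   0.06815249]
0.06 2638 [-0.00452612  0.06795914]
0.075 2387 [-0.00338946  0.06829967]
[ 307  172   22   92 1556] ((-35.307926177978516, -0.902252197265625), (15.449921607971191, 65.0852279663086), 7.371445655822754) 0.1018
```

View pics/wrist15.png

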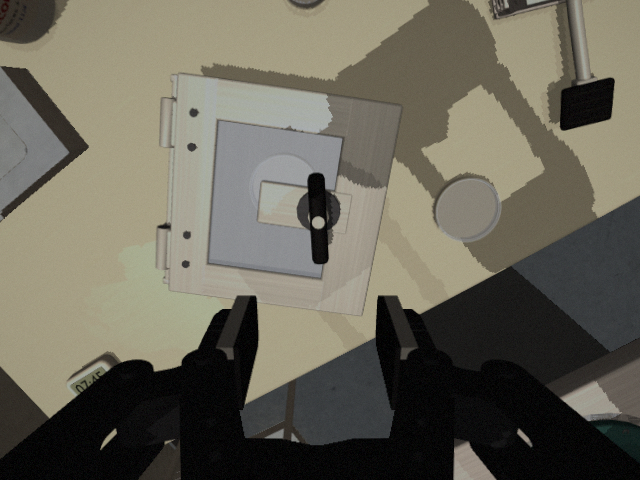

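View pics/side15.png

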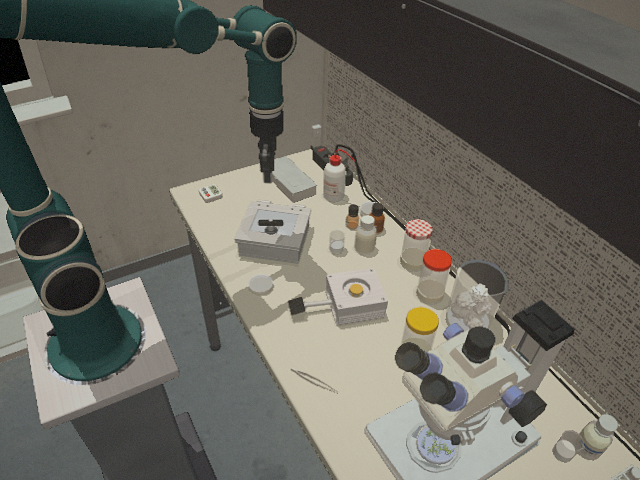

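```bash
python3 - <<'E'
from workcell import bot
s=bot.read_state();print(s["time"],s["joint_vel"].round(3)); print(bot.finish_job())
E
```

```text
24.15 [ 0.     0.016  0.019  0.001  0.001 -0.001]
the job is handed in; nothing more can be done
None
```

I ejected the dish, set it level on the floor of the plate box, shut the lid and turned the T-handle to its stop. The job was handed in at about 24 s of the 72 s. No verdict came back, so the following rests on my own last checks:

- **Ejector:** The lever was pressed to its stop, where the force jumped to 13 N. The pictures showed the dish standing proud of the block, untouched.
- **Dish:** I carried it level; the measured slope of its top face was under 0.003. It met the box floor at about 5 N and I let it go there. The wrist picture taken after the release showed it flat, with its centre about 5 mm from the box's. It is still in place, seen through the pane.
- **Lid:** I pushed it onto the gasket with about 12 N. Its slope read 0.015–0.03 then and 0.003–0.005 after latching, against the 0.010 limit.
- **Latch:** The wrist torque jumped to 1.0 Nm at the stop, so I turned no further. The bar now lies about 83° round, about 1.4 rad.
- **Surroundings:** The other things on the bench look unmoved by eye in the final side view. I did not measure them again. The gripper is clear, about 14 cm above the handle.

Two small readings did not agree. The box centre differed by 2–4 mm between cameras, which was well within what the task allowed. The arm was still settling very slightly (under 0.02 rad/s) when I handed in, in free air.

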